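Fetch the long box from behind the front row

TASK

The long flat box at the back of the stock board is wanted for sanding, but three upright things (white glue bottle, square pen box, slim box) stand close in front of it. First set all three aside, upright, on the cork mat; then, while they wait there, lay the long box lid-up in the sanding jig, centred between its two end stops; and last put the three back on the stock board, each upright exactly where it stood at first and square to the board. Do not knock any of the three over, and leave the picture frame, the tumbler and the tape roll where they are.

Things in the scene. Friction and masses are not known exactly. Their poses are not given: they have to be found in the camera images.
- long_box: Loose flat closed box of light wood with a slide lid (two dark lines on top), 50 (x) by 130 (y) by 45 high. Origin: centre of its underside; z up. It lies at the back of the stock board with its long y axis along the board's y, about 9 mm behind the front row. About 0.15 to 0.3 kg. Too long to grip lengthwise: grip it across its 50 mm.
- bottle: Loose round glue bottle, white plastic with a paper band: body 50 in diameter and straight up to 95 high, then a narrow neck with orange cap (24 in diameter) to 125. Origin: centre of its underside; z up. About 0.17 to 0.33 kg. Stands in the front row of the stock board.
- pen_box: Loose square pen holder of light wood, open on top: 50 by 50 outside, 105 high, walls 5. Origin: centre of its underside; z up. About 0.1 to 0.2 kg. Stands in the front row of the stock board.
- slim_box: Loose slim closed upright box of light wood with a dark line round it near the top: 50 (x) by 34 (y) by 120 high. Origin: centre of its underside; z up. About 0.12 to 0.25 kg. Stands in the front row of the stock board with its x axis along the board's x.
- stock_board: Fixed white board, 170 (x) by 240 (y) by 12 thick. Origin: centre of its underside; x points to the back. Dark wooden rail along the back edge 12 thick, its top 32 above the table. The front things stand at about x = -50, y = -80, 0 and 80 (which is where changes), each in a thin dark marked square, gaps about 30 or more. The long box is at about x = 9, y = 0, with 39 clear to the rail behind.
- cork_mat: Fixed flat square cork mat, 180 by 180, 4 thick: the place to set things aside, to one side of the stock board (left or right changes). Origin: centre of its underside.
- jig: Fixed sanding jig on the other side of the stock board: black rubber-faced plate 90 (x) by 170 (y), 10 thick, with a dark end stop, 10 thick and rising 14 above the plate, at each y end; 150 clear between them for the long box, which lies along the jig's y, either way round. Long sides open. Origin: centre of the underside; plate top at z = 10.
- frame: Bystander, loose: square picture frame of light wood lying flat beyond the stock board, 140 by 140 outside, bars 20 wide and 18 high. Origin: centre of its underside. Leave it.
- tumbler: Bystander, loose: purple drinking tumbler, up to 70 in diameter, 97 high. Origin: centre of its underside. Leave it.
- tape_roll: Bystander, loose: roll of pale tape lying flat, 90 in diameter with a hole of 72, 24 high. Origin: centre of its underside. Leave it.
There are look-alikes about, which are no part of the job. Leave any yellow look-alike of the pen_box alone.

How it is judged (in metres and radians):
On the way, in this order (a step that is already met when the one before it is completed fails the run):
1. the bottle, the pen box and the slim box all stand upright on the cork mat, while the long box is still in its place on the stock board (x of bottle in the frame of cork_mat between -0.09 and 0.09 m and y of bottle in the frame of cork_mat between -0.09 and 0.09 m and z of bottle in the frame of cork_mat between -0.002 and 0.01 m and angle between each of bottle, pen_box, slim_box's own z axis and vertical below 0.15 rad and linear speed of each of bottle, pen_box, slim_box below 0.05 m/s and x of pen_box in the frame of cork_mat between -0.09 and 0.09 m and y of pen_box in the frame of cork_mat between -0.09 and 0.09 m and z of pen_box in the frame of cork_mat between -0.002 and 0.01 m and x of slim_box in the frame of cork_mat between -0.09 and 0.09 m and y of slim_box in the frame of cork_mat between -0.09 and 0.09 m and z of slim_box in the frame of cork_mat between -0.002 and 0.01 m and distance of long_box from where it was at the start of the episode below 0.03 m), for 0.2 s.
2. the long box lies in the jig between the end stops, while the three others stand on the cork mat (x of long_box in the frame of jig between -0.015 and 0.015 m and y of long_box in the frame of jig between -0.012 and 0.012 m and z of long_box in the frame of jig between 0.006 and 0.015 m and angle between the y axis of long_box and the y axis of jig, either way round below 0.2 rad and angle between long_box's own z axis and vertical below 0.1 rad and linear speed of long_box below 0.03 m/s and x of bottle in the frame of cork_mat between -0.09 and 0.09 m and y of bottle in the frame of cork_mat between -0.09 and 0.09 m and z of bottle in the frame of cork_mat between -0.002 and 0.01 m and angle between each of bottle, pen_box, slim_box's own z axis and vertical below 0.15 rad and linear speed of each of bottle, pen_box, slim_box below 0.05 m/s and x of pen_box in the frame of cork_mat between -0.09 and 0.09 m and y of pen_box in the frame of cork_mat between -0.09 and 0.09 m and z of pen_box in the frame of cork_mat between -0.002 and 0.01 m and x of slim_box in the frame of cork_mat between -0.09 and 0.09 m and y of slim_box in the frame of cork_mat between -0.09 and 0.09 m and z of slim_box in the frame of cork_mat between -0.002 and 0.01 m), for 0.2 s.
At the end, for the whole second after the job is handed in: Long box flat in the jig, within 12 mm along it, 15 mm across and 0.2 rad of its axis (either way round). Bottle, pen box and slim box upright, each within 15 mm of where it first stood, both boxes square to the board within 0.26 rad. All at rest (x of long_box in the frame of jig between -0.015 and 0.015 m and y of long_box in the frame of jig between -0.012 and 0.012 m and z of long_box in the frame of jig between 0.006 and 0.015 m and angle between the y axis of long_box and the y axis of jig, either way round below 0.2 rad and angle between long_box's own z axis and vertical below 0.1 rad and linear speed of each of long_box, bottle, pen_box, slim_box below 0.03 m/s and distance of each of bottle, pen_box, slim_box from where it was at the start of the episode below 0.015 m and angle between each of bottle, pen_box, slim_box's own z axis and vertical below 0.12 rad and angle between the x axis of slim_box and the x axis of stock_board, either way round below 0.26 rad and (angle between the x axis of pen_box and the x axis of stock_board, either way round below 0.26 rad or angle between the x axis of pen_box and the y axis of stock_board, either way round below 0.26 rad)); the robot touches nothing.
It fails at once if the bottle, the pen box or the slim box is tipped over (more than 0.6 rad) (angle between any of bottle, pen_box, slim_box's own z axis and vertical above 0.6 rad).
It fails at once if the picture frame is moved by more than 20 mm (distance of frame from where it was at the start of the episode above 0.02 m).
It fails at once if the tumbler is moved by more than 20 mm (distance of tumbler from where it was at the start of the episode above 0.02 m).
It fails at once if the tape roll is moved by more than 20 mm (distance of tape_roll from where it was at the start of the episode above 0.02 m).
It also fails if it takes over 150 s, if anything falls off the work surface, if the arm or the gripper's body presses on something with over 40 N, if the wrist force passes 120 N, or if a joint passes its speed limit or range.

ROBOT

A 6-joint arm with a two-finger parallel gripper is mounted at the origin on the work surface. World frame = base frame: x ahead of the robot, y to its left, z up, the work surface at z = 0. Lengths are in mm, angles in rad, forces in N, time in s.
With the tool pointing down it reaches from about 300 to 775 mm from the base axis. Payload 14.6 kg.
Tool frame: the origin (TCP) lies at the very end of the fingers, on their centre line; the grasp point (between the pads) lies 19 mm behind it; y points along the fingers, z is the direction in which the jaws open and shut, and the axes are right-handed (so a half turn about y gives the same grasp; the last joint's range is limited). The gripper opens to 94 mm and grips with 3 to 60 N. Pads are 16 mm wide; open, the fingers measure 119 mm over their backs; the gripper's body (75 mm by 177 mm) begins 78 mm behind the grasp point.
Start: joints at [-1.298, 0.3, 1.521, -0, 1.321, -0.067], TCP at [183.307, -518.544, 205.446] pointing down, gripper open.
Joint ranges: [-3.03, 3.03], [-0.79, 2.21], [0.23, 2.52], [-1.04, 4.18], [0, 3.07], [-2.55, 2.55]. Speed limits (rad/s): [2.22, 2.22, 2.57, 3.14, 3.14, 3.14].

INTERFACE

Orientations are given as [roll, pitch, yaw] about the fixed x, y, z axes, in that order (R = Rz(yaw) Ry(pitch) Rx(roll)).
In Python, from cell import monitor, optics, manip gives the robot as it stands.
- The arm moves only by the shell command python3 -m creep 'ROWS' [FORCE]. ROWS is JSON, a list of rows, each an object of numbers: "tx", "ty", "tz": the shift along the tool's x, y, z scaled (see below); "turn": the turn about the tool's y scaled (see below); "fingers": the finger opening in mm, from 0 to 94. In form: [{"tx": .., "ty": .., "tz": .., "turn": .., "fingers": ..}, ...]. A call has 1 to 20 rows; each row is the pose to reach, as a shift and turn from the pose measured when the call began, along the tool's axes at that moment, turning the shorter way round; what a row does not reach only later rows make up. The controller multiplies each number of a shift by 200 mm and each number of a turn by pi rad. A row lasts 1/10 s, in which the tool goes at most 50 mm and 8.59 degrees, less where a joint would pass 70% of its speed; a pose out of reach is approached as far as the arm can. A call with a number of a shift or a turn outside -1 to 1 is refused whole. A call with a gripper value outside its range is refused whole. The fingers move at their own pace and stop on an object; FORCE is the grip in N (left out, the last holds). Time passes only in rows, so rows that repeat a pose let the fingers close. It gives the time, the measured TCP pose, the force and the opening at its end, in the units of the state.
- monitor.read_state(): the state, without advancing time (a new reading comes with each control period).
- optics.camera(name): name is "scene" or "top" or "wrist"; returns a dict with "frame" (384x512x3 uint8, red, green, blue), "range_z" (384x512 float32, mm along the optical axis (not along the pixel's ray), 0 where there is no reading), "fx", "fy", "cx", "cy" (pixels), "R" (3x3) and "t" (3): a world point X has camera coordinates R X + t; the wrist camera has in their place "mount" (4x4, takes a point from camera to tool coordinates, whose origin is the TCP and whose axes are the tool frame's). Camera axes: x right, y down, z forward; pixel columns grow to the right and rows downward; lengths in mm; the calibration is good to about 2 mm. A picture is of the moment at which its call begins: read the wrist's pose just before it.
- manip.sign_off(): hands the job in, once; it reports no verdict.
The state is a dict: "clock": time; "joints": joint angles; "qd": joint speeds; "effort": joint torques, N m; "eef_pos": TCP position; "eef_rot": TCP orientation; "wrist_force": force on the tool from outside, world axes, zero at the start; "moment": the same for the moment, N m; "finger_gap": finger opening in mm.
Only numpy, scipy, OpenCV 4.12 (cv2) and the standard library are available. Lean on these libraries where they do the work, as an engineer would, in place of code of your own. Each camera call takes 0.05 s, during which the arm holds its last target.

## Working session

There is one attempt and no reset: what is moved stays moved. The work goes in short steps, Python scripts to look and compute and a shell command to move; the robot and the scene stay as the last step left them, time stands still between calls to the robot, and variables do not carry over. Pictures are saved under pics/ and viewed, and the job is handed in when it is done.

```bash
ls -la; mkdir -p pics; python3 - <<'E'
from cell import monitor, optics, manip
import cv2,numpy as np
s=monitor.read_state();print(s)
for n in("scene","top"):
    c=optics.camera(n);cv2.imwrite(f"pics/{n}0.png",c["frame"][:,:,::-1]);print(n,c["fx"],c["cx"],c["cy"],np.round(c["R"],3).tolist(),c["t"])
    np.savez(f"{n}0.npz",**c)
E
```

```text
total 12
drwxr-xr-x  3 agent agent 4096 Dec  7 04:10 .
drwxr-xr-x 23 root  root  4096 Dec  7 04:10 ..
drwxr-xr-x  2 agent agent 4096 Dec  7 04:10 pics
{'clock': 0.0, 'joints': array([-1.29761010e+00,  3.00465576e-01,  1.52156451e+00, -5.36392003e-06,
        1.32066899e+00, -6.65763522e-02]), 'qd': array([ 0.00105458, -0.00094303, -0.0010804 , -0.00072442, -0.00094408,
       -0.00024475]), 'effort': array([ 2.55375220e-03, -5.31804514e+01, -3.52740777e+01,  7.09030917e-02,
        2.43934459e-02, -1.06055393e-04]), 'eef_pos': array([ 183.23594185, -518.31653674,  204.89636004]), 'eef_rot': array([-1.57190065e+00,  6.84235761e-05, -2.80182878e+00]), 'wrist_force': array([-0.53972961, -0.8192071 , -0.11853523]), 'moment': array([ 0.01499766, -0.01680727, -0.01056177]), 'finger_gap': 94.05769815891051}
scene 393.45002267852556 255.10408212524555 187.8055580842698 [[0.216, 0.976, -0.013], [0.659, -0.156, -0.736], [-0.721, 0.151, -0.677]] [ -97.62842165 -326.88530893 1271.68123287]
top 443.3344661944826 251.4879880402247 190.13078756876536 [[0.017, -0.999, 0.035], [-0.987, -0.022, -0.161], [0.162, -0.031, -0.986]] [ -33.10384544  565.27098213 1032.98857917]
```

View pics/scene0.png

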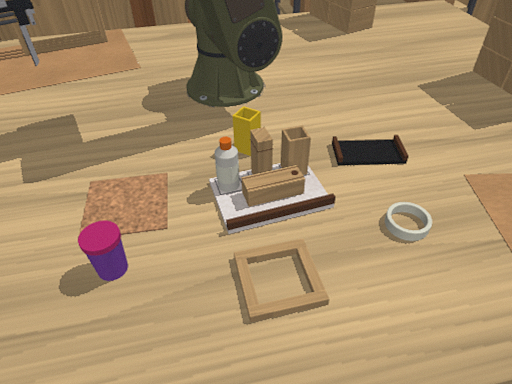

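View pics/top0.png

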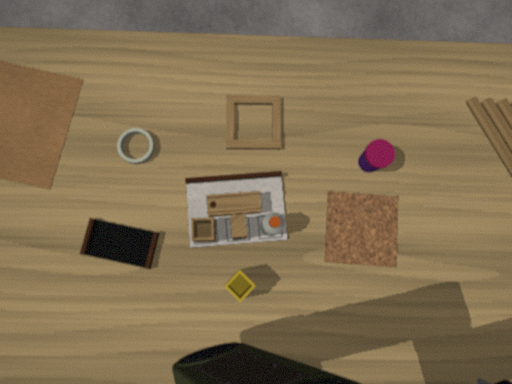

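The scene view shows the bottle at (227,165), slim box at (262,152), natural-wood pen box at (295,150), long box at (272,185), jig at (370,150) and mat at (127,203). The yellow look-alike is at (246,130). In the top view, the pen box is at (203,230), slim box at (238,226), bottle at (273,223) and the yellow box at (239,286), off the board. The pen box on the board is natural wood, so that is the right one. Next I measure everything.

```bash
cat > h.py <<'E'
import numpy as np,cv2
def cloud(c):
    z=c["range_z"].astype(float);v,u=np.mgrid[:z.shape[0],:z.shape[1]]
    P=np.stack([(u-c["cx"])/c["fx"]*z,(v-c["cy"])/c["fy"]*z,z],-1)
    W=(P-c["t"])@c["R"]; W[z==0]=np.nan
    return W
def cast(c,u,v,h):
    d=np.array([(u-c["cx"])/c["fx"],(v-c["cy"])/c["fy"],1.])@c["R"]; o=-c["t"]@c["R"]
    return o+d*(h-o[2])/d[2]
def rect(pts):
    r=cv2.minAreaRect(pts.astype(np.float32)); return np.round(r[0],1),np.round(r[1],1),round(r[2],1)
E
python3 - <<'E'
import numpy as np,cv2
from h import *
c=dict(np.load("top0.npz"))
W=cloud(c);im=c["frame"]
print("table z",[np.nanmedian(W[300:330,50:150,2]).round(1),np.nanmedian(W[60:80,300:400,2]).round(1)])
big=cv2.resize(im[160:310,170:300],None,fx=5,fy=5,interpolation=cv2.INTER_CUBIC);cv2.imwrite("pics/crop0.png",big[:,:,::-1])
def comp(lo,hi,box,name,er=0):
    u0,v0,u1,v1=box
    m=np.zeros(W.shape[:2],np.uint8);m[v0:v1,u0:u1]=1
    m&=((W[...,2]>lo)&(W[...,2]<hi)).astype(np.uint8)
    n,l,st,ce=cv2.connectedComponentsWithStats(m)
    for i in range(1,n):
        if st[i,4]>25:
            p=W[l==i];print(name,st[i,4],ce[i].round(),rect(p[:,:2]),"z",np.round(np.percentile(p[:,2],[5,50,95]),1))
comp(5,11.5+4,(180,160,300,260),"board")
comp(25,40,(180,160,300,260),"rail")
comp(50,64,(180,160,300,260),"long")
comp(98,150,(180,160,300,260),"tall")
comp(128,150,(180,160,300,260),"cap")
comp(2.5,8,(315,180,410,275),"mat")
comp(6,13,(70,210,170,275),"jigplate")
comp(14,35,(70,210,170,275),"stops")
comp(60,120,(220,265,260,310),"yellow")
comp(12,25,(215,85,295,160),"frame")
comp(50,120,(350,130,405,180),"tumbler")
comp(15,30,(110,120,160,170),"tape")
hsv=cv2.cvtColor(im,cv2.COLOR_RGB2HSV)
# mat by colour corner cast
E
```

```text
table z [np.float64(-0.6), np.float64(0.5)]
board 3326 [237. 208.] (array([516.3,  14.6]), array([162. , 245.3]), 5.8) z [ 8.4 11.8 14.7]
rail 517 [233. 177.] (array([601.2,  23.1]), array([ 13.1, 239.3]), 5.6) z [26.9 31.7 35. ]
long 1138 [233. 203.] (array([532. ,  21.1]), array([ 50.7, 130.1]), 5.8) z [53.5 56.9 60.1]
tall 378 [273. 223.] (array([482.5, -71.3]), array([48.1, 48.1]), 1.4) z [106.5 114.7 138.9]
tall 365 [238. 226.] (array([471.9,   8.9]), array([50.2, 34.4]), 7.2) z [128.5 131.8 134.9]
tall 230 [202. 229.] (array([464.3,  89.5]), array([49.6, 49.5]), 2.0) z [107.1 116.6 119.4]
cap 347 [238. 225.] (array([472.2,   8.7]), array([49.8, 33.9]), 7.2) z [129.4 132.  134.9]
cap 105 [274. 222.] (array([480.9, -71. ]), array([23.3, 23.9]), 46.2) z [134.7 137.5 139.9]
mat 3959 [362. 230.] (array([ 479.2, -300.6]), array([189.4, 193.7]), 88.0) z [2.7 4.7 7.3]
jigplate 2040 [119. 243.] (array([433. , 298.3]), array([148.9,  89.9]), 78.9) z [ 6.7  9.4 12.3]
stops 207 [ 87. 236.] (array([448.1, 373.7]), array([13.8, 89.3]), 79.8) z [16.3 22.4 26.5]
stops 183 [151. 251.] (array([417.3, 219.4]), array([14.2, 89.7]), 79.1) z [17.3 23.8 26.7]
yellow 227 [240. 287.] (array([340.1,   3.1]), array([49.9, 48.2]), 46.5) z [ 64.9 104.2 107.4]
frame 1464 [253. 122.] (array([750. , -23.8]), array([141.7, 139.9]), 1.0) z [14.3 17.9 21.3]
tumbler 777 [378. 154.] (array([ 653.5, -323.5]), array([68.8, 69.9]), 88.7) z [64.9 96.8 99.9]
tape 406 [135. 145.] (array([677.4, 270.9]), array([89.3, 88.7]), 44.6) z [18.4 23.3 27. ]
```

View pics/crop0.png

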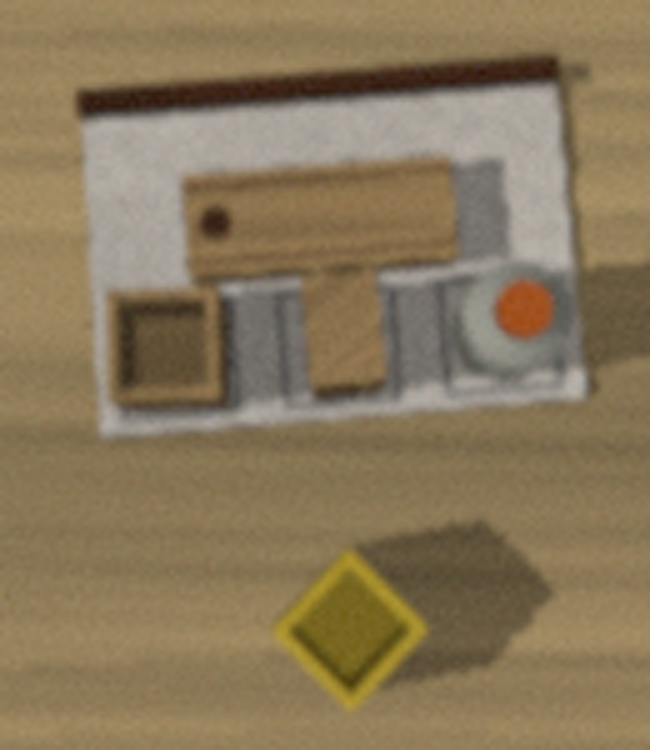

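The enlarged crop shows the natural-wood pen box at crop (165,345), inside its marked square, so it is the one I want. The yellow one at crop (350,630) stays where it is. The measured sizes match the given ones: 50x130, 50x34, 50x50, cap 24.

Plan:
- Grip everything across board x (jaw yaw 0.101), with the fingertips above the long box top at z 57.
- Place the three on the mat at x=480, y=-365, -300 and -235.

```bash
cat >> h.py <<'E'
def rel(x,y,z,jaw=None):
    from cell import monitor
    from scipy.spatial.transform import Rotation as Ro
    s=monitor.read_state();R=Ro.from_euler("xyz",s["eef_rot"]).as_matrix();p=s["eef_pos"]
    d=R.T@(np.array([x,y,z])-p)/200
    j=np.arctan2(R[1,2],R[0,2]);t=0
    if jaw is not None: t=-((jaw-j+np.pi)%(2*np.pi)-np.pi)/np.pi
    print("pos",p.round(1),"jaw",round(j,4),"F",s["wrist_force"].round(1),"gap",round(s["finger_gap"],1),"t",round(s["clock"],1),"-> tx ty tz turn",d.round(3),round(t,4))
E
python3 - <<'E'
from h import *
rel(330,-290,205,0.101);rel(481,-71,205,.101)
E
```

```text
pos [ 183.2 -518.3  205. ] jaw -1.231 F [ 0.2 -0.1  0.1] gap 94.1 t 0.1 -> tx ty tz turn [-1.072e+00  1.000e-03 -8.320e-01] -0.424
pos [ 183.2 -518.3  205. ] jaw -1.231 F [ 0.2 -0.1  0.1] gap 94.1 t 0.1 -> tx ty tz turn [-2.149e+00  2.000e-03 -1.613e+00] -0.424
```

```bash
python3 -m creep '[{"tx":-1,"ty":0,"tz":-0.78,"turn":-0.424,"fingers":80},{"tx":-1,"ty":0,"tz":-0.78,"turn":-0.424,"fingers":80},{"tx":-1,"ty":0,"tz":-0.78,"turn":-0.424,"fingers":80},{"tx":-1,"ty":0,"tz":-0.78,"turn":-0.424,"fingers":80},{"tx":-1,"ty":0,"tz":-0.78,"turn":-0.424,"fingers":80},{"tx":-1,"ty":0,"tz":-0.78,"turn":-0.424,"fingers":80},{"tx":-1,"ty":0,"tz":-0.78,"turn":-0.424,"fingers":80},{"tx":-1,"ty":0,"tz":-0.78,"turn":-0.424,"fingers":80},{"tx":-1,"ty":0,"tz":-0.78,"turn":-0.424,"fingers":80},{"tx":-1,"ty":0,"tz":-0.78,"turn":-0.424,"fingers":80},{"tx":-1,"ty":0,"tz":-0.78,"turn":-0.424,"fingers":80},{"tx":-1,"ty":0,"tz":-0.78,"turn":-0.424,"fingers":80}]' 25
python3 -c "
from h import *
rel(481,-71,205,0.101)"
```

```text
clock: 1.3
eef_pos: [319.8, -304.6, 205.0]
eef_rot: [-1.571, 0.001, -1.473]
wrist_force: [0.6, -0.7, -1.6]
finger_gap: 80.1
pos [ 319.8 -304.6  205. ] jaw 0.0978 F [ 0.6 -0.7 -1.6] gap 80.1 t 1.3 -> tx ty tz turn [-1.084e+00  1.000e-03  9.160e-01] -0.001
```

```bash
python3 -m creep '[{"tx":-1,"tz":0.85,"turn":-0.001},{"tx":-1,"tz":0.85,"turn":-0.001},{"tx":-1,"tz":0.85,"turn":-0.001},{"tx":-1,"tz":0.85,"turn":-0.001},{"tx":-1,"tz":0.85,"turn":-0.001},{"tx":-1,"tz":0.85,"turn":-0.001},{"tx":-1,"tz":0.85,"turn":-0.001},{"tx":-1,"tz":0.85,"turn":-0.001}]'
python3 - <<'E'
from h import *
from cell import optics
rel(481,-71,205,0.101)
c=optics.camera("wrist");cv2.imwrite("pics/w1.png",c["frame"][:,:,::-1]);print(c["mount"].round(3),c["fx"])
np.savez("w1.npz",**c)
E
```

```text
pos [ 319.8 -304.6  205. ] jaw 0.0978 F [ 0.6 -0.7 -1.6] gap 80.1 t 1.3 -> tx ty tz turn [-1.084e+00  1.000e-03  9.160e-01] -0.001
[[  -0.       0.973    0.232  -66.795]
 [   0.      -0.232    0.973 -179.265]
 [   1.       0.      -0.       0.223]
 [   0.       0.       0.       1.   ]] 296.154029241406$[0]: bad value
```

View pics/w1.png

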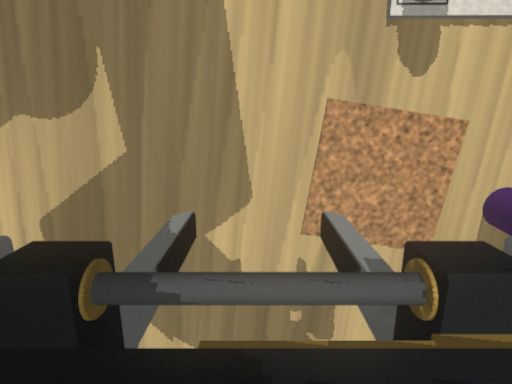

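The wrist picture shows the mat at (385,175) and the board corner at the top right (450,10). The arm did not move: the row was refused because every row needs all the keys.

```bash
python3 -m creep '[{"tx":-1,"ty":0,"tz":0.85,"turn":-0.001,"fingers":80},{"tx":-1,"ty":0,"tz":0.85,"turn":-0.001,"fingers":80},{"tx":-1,"ty":0,"tz":0.85,"turn":-0.001,"fingers":80},{"tx":-1,"ty":0,"tz":0.85,"turn":-0.001,"fingers":80},{"tx":-1,"ty":0,"tz":0.85,"turn":-0.001,"fingers":80},{"tx":-1,"ty":0,"tz":0.85,"turn":-0.001,"fingers":80},{"tx":-1,"ty":0,"tz":0.85,"turn":-0.001,"fingers":80},{"tx":-1,"ty":0,"tz":0.85,"turn":-0.001,"fingers":80}]'
python3 - <<'E'
from h import *
from cell import optics
rel(481,-71,205,0.101);rel(481,-71,65,0.101)
c=optics.camera("wrist");cv2.imwrite("pics/w2.png",c["frame"][:,:,::-1])
np.savez("w2.npz",**c)
E
```

```text
clock: 2.15
eef_pos: [468.8, -89.6, 205.1]
eef_rot: [-1.572, 0.001, -1.47]
wrist_force: [-0.5, -1.0, -0.2]
finger_gap: 80.1
pos [468.8 -89.6 205.1] jaw 0.1008 F [-0.5 -1.  -0.2] gap 80.1 t 2.1 -> tx ty tz turn [-0.086  0.001  0.07 ] -0.0001
pos [468.8 -89.6 205.1] jaw 0.1008 F [-0.5 -1.  -0.2] gap 80.1 t 2.1 -> tx ty tz turn [-0.085  0.701  0.07 ] -0.0001
```

View pics/w2.png

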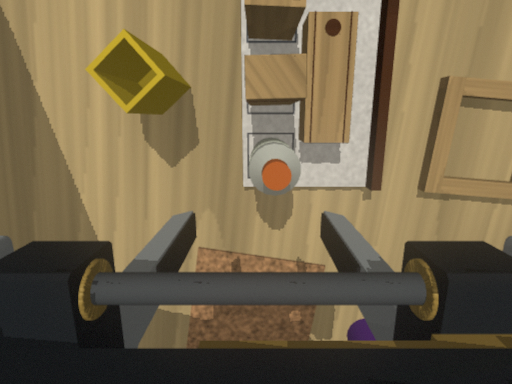

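The wrist view shows the orange cap at (276,175) and the square mark behind it. I cross-check the cap, slim top and pen top positions from this view.

```bash
cat >> h.py <<'E'
def wcam(c,p,rot):
    from scipy.spatial.transform import Rotation as Ro
    T=np.eye(4);T[:3,:3]=Ro.from_euler("xyz",rot).as_matrix();T[:3,3]=p
    M=np.linalg.inv(T@c["mount"]);d=dict(c);d["R"]=M[:3,:3];d["t"]=M[:3,3];return d
E
python3 - <<'E'
from h import *
from cell import monitor
s=monitor.read_state()
c=wcam(dict(np.load("w2.npz")),s["eef_pos"],s["eef_rot"])
h=cv2.cvtColor(c["frame"],cv2.COLOR_RGB2HSV)
m=((h[...,1]>170)&(h[...,0]<12)&(h[...,2]>120)).astype(np.uint8);m[:140]=0;m[200:]=0
n,l,st,ce=cv2.connectedComponentsWithStats(m);i=1+np.argmax(st[1:,4]);print(st[i],ce[i],cast(c,*ce[i],137).round(1))
W=cloud(c)
for nm,lo,hi,b in(("slim",126,140,(235,40,315,115)),("long",50,64,(295,0,365,150)),("bottle",100,145,(240,130,310,200)),("rail",26,40,(350,0,410,200))):
    k=np.zeros(W.shape[:2],bool);k[b[1]:b[3],b[0]:b[2]]=1;k&=(W[...,2]>lo)&(W[...,2]<hi);print(nm,k.sum(),rect(W[k][:,:2]),np.nanmedian(W[k][:,2]).round(1))
E
```

```text
[263 160  28  30 625] [276.3232 174.36  ] [482.4 -68.6 137. ]
slim 2776 (array([472.7,   9.8]), array([50.1, 34.2]), 7.1) 132.2
long 6281 (array([526.3,  21.5]), array([ 63.1, 129. ]), 5.9) 57.2
bottle 2134 (array([481.8, -69.9]), array([49.2, 49.2]), 87.6) 115.2
rail 2403 (array([603. ,   9.2]), array([ 13.4, 209.9]), 5.8) 32.1
```

```bash
python3 -m creep '[{"tx":-0.095,"ty":0,"tz":0.075,"turn":0,"fingers":80},{"tx":-0.095,"ty":0.1,"tz":0.075,"turn":0,"fingers":80},{"tx":-0.095,"ty":0.3,"tz":0.075,"turn":0,"fingers":80},{"tx":-0.095,"ty":0.5,"tz":0.075,"turn":0,"fingers":80},{"tx":-0.095,"ty":0.6,"tz":0.075,"turn":0,"fingers":80},{"tx":-0.095,"ty":0.7,"tz":0.075,"turn":0,"fingers":80},{"tx":-0.095,"ty":0.7,"tz":0.075,"turn":0,"fingers":80},{"tx":-0.095,"ty":0.7,"tz":0.075,"turn":0,"fingers":40},{"tx":-0.095,"ty":0.7,"tz":0.075,"turn":0,"fingers":40},{"tx":-0.095,"ty":0.7,"tz":0.075,"turn":0,"fingers":40},{"tx":-0.095,"ty":0.7,"tz":0.075,"turn":0,"fingers":40},{"tx":-0.095,"ty":0.7,"tz":0.075,"turn":0,"fingers":40},{"tx":-0.095,"ty":0.7,"tz":0.075,"turn":0,"fingers":40},{"tx":-0.095,"ty":0.7,"tz":0.075,"turn":0,"fingers":40}]' 25
python3 -c "
from h import *
rel(480,-365,150,0.101)"
```

```text
clock: 3.6
eef_pos: [482.0, -69.5, 65.8]
eef_rot: [-1.57, 0.001, -1.471]
wrist_force: [-0.5, -0.7, 6.5]
finger_gap: 49.5
pos [482.  -69.5  65.8] jaw 0.1002 F [-0.5 -0.7  6.5] gap 49.5 t 3.6 -> tx ty tz turn [ 1.469 -0.422 -0.157] -0.0003
```

```bash
python3 -m creep '[{"tx":0,"ty":-0.05,"tz":0,"turn":0,"fingers":40},{"tx":0,"ty":-0.15,"tz":0,"turn":0,"fingers":40},{"tx":0,"ty":-0.25,"tz":0,"turn":0,"fingers":40},{"tx":0,"ty":-0.35,"tz":0,"turn":0,"fingers":40},{"tx":0.05,"ty":-0.42,"tz":0,"turn":0,"fingers":40},{"tx":0.15,"ty":-0.42,"tz":0,"turn":0,"fingers":40},{"tx":0.27,"ty":-0.42,"tz":-0.03,"turn":0,"fingers":40},{"tx":0.4,"ty":-0.42,"tz":-0.05,"turn":0,"fingers":40},{"tx":0.53,"ty":-0.42,"tz":-0.07,"turn":0,"fingers":40},{"tx":0.66,"ty":-0.42,"tz":-0.09,"turn":0,"fingers":40},{"tx":0.78,"ty":-0.42,"tz":-0.11,"turn":0,"fingers":40},{"tx":0.88,"ty":-0.42,"tz":-0.13,"turn":0,"fingers":40},{"tx":0.96,"ty":-0.42,"tz":-0.157,"turn":0,"fingers":40},{"tx":1,"ty":-0.42,"tz":-0.157,"turn":0,"fingers":40},{"tx":1,"ty":-0.42,"tz":-0.157,"turn":0,"fingers":40}]'
python3 -c "
from h import *
rel(480,-365,58.5,0.101)"
```

```text
clock: 5.1
eef_pos: [470.7, -272.1, 149.7]
eef_rot: [-1.57, 0.001, -1.471]
wrist_force: [-0.5, -0.1, -2.6]
finger_gap: 49.7
pos [ 470.7 -272.1  149.7] jaw 0.0993 F [-0.5 -0.1 -2.6] gap 49.7 t 5.1 -> tx ty tz turn [0.467 0.456 0.   ] -0.0005
```

```bash
python3 -m creep '[{"tx":0.06,"ty":0,"tz":0,"turn":0,"fingers":40},{"tx":0.16,"ty":0,"tz":0,"turn":0,"fingers":40},{"tx":0.28,"ty":0,"tz":0,"turn":0,"fingers":40},{"tx":0.38,"ty":0.05,"tz":0,"turn":0,"fingers":40},{"tx":0.44,"ty":0.13,"tz":0,"turn":0,"fingers":40},{"tx":0.467,"ty":0.23,"tz":0,"turn":0,"fingers":40},{"tx":0.467,"ty":0.32,"tz":0,"turn":0,"fingers":40},{"tx":0.467,"ty":0.39,"tz":0,"turn":0,"fingers":40},{"tx":0.467,"ty":0.43,"tz":0,"turn":0,"fingers":40},{"tx":0.467,"ty":0.45,"tz":0,"turn":0,"fingers":40},{"tx":0.467,"ty":0.456,"tz":0,"turn":0,"fingers":40},{"tx":0.467,"ty":0.458,"tz":0,"turn":0,"fingers":40},{"tx":0.467,"ty":0.458,"tz":0,"turn":0,"fingers":40}]'
python3 -c "
from h import *
rel(480,-365,58,0.101)"
```

```text
clock: 6.4
eef_pos: [480.2, -365.2, 58.7]
eef_rot: [-1.57, -0.0, -1.471]
wrist_force: [-0.3, -0.7, -2.1]
finger_gap: 49.7
pos [ 480.2 -365.2   58.7] jaw 0.0994 F [-0.3 -0.7 -2.1] gap 49.7 t 6.4 -> tx ty tz turn [-0.001  0.003 -0.001] -0.0005
```

```bash
python3 -m creep '[{"tx":0,"ty":0.004,"tz":0,"turn":0,"fingers":40},{"tx":0,"ty":0.006,"tz":0,"turn":0,"fingers":40},{"tx":0,"ty":0.006,"tz":0,"turn":0,"fingers":54},{"tx":0,"ty":0.006,"tz":0,"turn":0,"fingers":65},{"tx":0,"ty":0.006,"tz":0,"turn":0,"fingers":80},{"tx":0,"ty":0.006,"tz":0,"turn":0,"fingers":80},{"tx":0,"ty":-0.05,"tz":0,"turn":0,"fingers":80},{"tx":0,"ty":-0.2,"tz":0,"turn":0,"fingers":80},{"tx":0,"ty":-0.4,"tz":0,"turn":0,"fingers":80},{"tx":0,"ty":-0.6,"tz":0,"turn":0,"fingers":80},{"tx":0,"ty":-0.7,"tz":0,"turn":0,"fingers":80},{"tx":0,"ty":-0.7,"tz":0,"turn":0,"fingers":80}]'
python3 - <<'E'
from h import *
from cell import optics
rel(472.4,9.3,198,0.101)
c=optics.camera("scene");cv2.imwrite("pics/s1.png",c["frame"][:,:,::-1])
E
```

```text
clock: 7.6
eef_pos: [480.9, -365.9, 202.8]
eef_rot: [-1.566, -0.004, -1.471]
wrist_force: [-0.7, -0.6, -1.0]
finger_gap: 79.9
pos [ 480.9 -365.9  202.8] jaw 0.0994 F [-0.7 -0.6 -1. ] gap 79.9 t 7.6 -> tx ty tz turn [-1.871  0.017  0.144] -0.0005
```

View pics/s1.png

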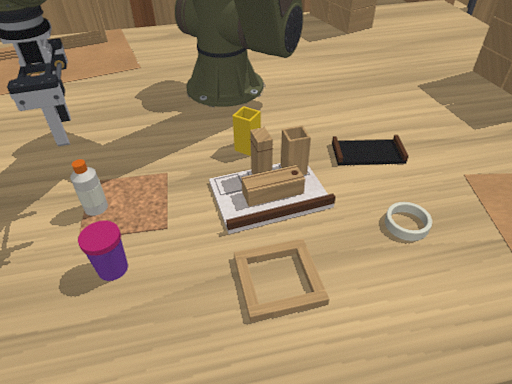

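The bottle stands upright on the mat at (90,190). Next is the slim box.

```bash
python3 -m creep '[{"tx":-0.2,"ty":0,"tz":0.02,"turn":0,"fingers":80},{"tx":-0.45,"ty":0,"tz":0.04,"turn":0,"fingers":80},{"tx":-0.7,"ty":0,"tz":0.06,"turn":0,"fingers":80},{"tx":-0.9,"ty":0,"tz":0.1,"turn":0,"fingers":80},{"tx":-1,"ty":0,"tz":0.144,"turn":0,"fingers":80},{"tx":-1,"ty":0,"tz":0.144,"turn":0,"fingers":80}]'; python3 -m creep '[{"tx":-0.2,"ty":0,"tz":0,"turn":0,"fingers":80},{"tx":-0.45,"ty":0,"tz":0,"turn":0,"fingers":80},{"tx":-0.7,"ty":0,"tz":0,"turn":0,"fingers":80},{"tx":-0.85,"ty":0,"tz":0,"turn":0,"fingers":80},{"tx":-0.87,"ty":0,"tz":0,"turn":0,"fingers":80},{"tx":-0.87,"ty":0,"tz":0,"turn":0,"fingers":80}]'
python3 -c "
from h import *
rel(472.4,9.3,65.5,0.101)"
```

```text
clock: 8.25
eef_pos: [489.1, -161.1, 198.9]
eef_rot: [-1.569, -0.001, -1.468]
wrist_force: [0.1, -0.9, 0.2]
finger_gap: 80.0
clock: 8.85
eef_pos: [471.2, 11.7, 198.1]
eef_rot: [-1.57, -0.001, -1.468]
wrist_force: [-0.7, 0.1, -0.8]
finger_gap: 80.1
pos [471.2  11.7 198.1] jaw 0.1032 F [-0.7  0.1 -0.8] gap 80.1 t 8.8 -> tx ty tz turn [0.012 0.663 0.004] 0.0007
```

```bash
python3 -m creep '[{"tx":0.012,"ty":0.05,"tz":0.004,"turn":0.001,"fingers":80},{"tx":0.012,"ty":0.2,"tz":0.004,"turn":0.001,"fingers":80},{"tx":0.012,"ty":0.4,"tz":0.004,"turn":0.001,"fingers":80},{"tx":0.012,"ty":0.55,"tz":0.004,"turn":0.001,"fingers":80},{"tx":0.012,"ty":0.63,"tz":0.004,"turn":0.001,"fingers":80},{"tx":0.012,"ty":0.662,"tz":0.004,"turn":0.001,"fingers":80},{"tx":0.012,"ty":0.662,"tz":0.004,"turn":0.001,"fingers":80},{"tx":0.012,"ty":0.662,"tz":0.004,"turn":0.001,"fingers":40},{"tx":0.012,"ty":0.662,"tz":0.004,"turn":0.001,"fingers":40},{"tx":0.012,"ty":0.662,"tz":0.004,"turn":0.001,"fingers":40},{"tx":0.012,"ty":0.662,"tz":0.004,"turn":0.001,"fingers":40},{"tx":0.012,"ty":0.662,"tz":0.004,"turn":0.001,"fingers":40},{"tx":0.012,"ty":0.662,"tz":0.004,"turn":0.001,"fingers":40},{"tx":0.012,"ty":0.662,"tz":0.004,"turn":0.001,"fingers":40}]' 25
python3 -c "
from h import *
rel(480,-300,150,0.101)"
```

```text
clock: 10.25
eef_pos: [472.5, 9.2, 66.1]
eef_rot: [-1.57, -0.001, -1.471]
wrist_force: [-0.3, -0.3, 5.3]
finger_gap: 49.9
pos [472.5   9.2  66.1] jaw 0.1002 F [-0.3 -0.3  5.3] gap 49.9 t 10.2 -> tx ty tz turn [ 1.543 -0.418 -0.117] -0.0003
```

```bash
python3 -m creep '[{"tx":0,"ty":-0.05,"tz":0,"turn":0,"fingers":40},{"tx":0,"ty":-0.15,"tz":0,"turn":0,"fingers":40},{"tx":0,"ty":-0.25,"tz":0,"turn":0,"fingers":40},{"tx":0,"ty":-0.35,"tz":0,"turn":0,"fingers":40},{"tx":0.05,"ty":-0.42,"tz":0,"turn":0,"fingers":40},{"tx":0.15,"ty":-0.42,"tz":0,"turn":0,"fingers":40},{"tx":0.27,"ty":-0.42,"tz":-0.03,"turn":0,"fingers":40},{"tx":0.4,"ty":-0.42,"tz":-0.05,"turn":0,"fingers":40},{"tx":0.53,"ty":-0.42,"tz":-0.07,"turn":0,"fingers":40},{"tx":0.66,"ty":-0.42,"tz":-0.09,"turn":0,"fingers":40},{"tx":0.78,"ty":-0.42,"tz":-0.11,"turn":0,"fingers":40},{"tx":0.88,"ty":-0.42,"tz":-0.117,"turn":0,"fingers":40},{"tx":0.96,"ty":-0.42,"tz":-0.117,"turn":0,"fingers":40},{"tx":1,"ty":-0.42,"tz":-0.117,"turn":0,"fingers":40},{"tx":1,"ty":-0.42,"tz":-0.117,"turn":0,"fingers":40}]'
python3 -c "
from h import *
rel(480,-300,58.7,0.101)"
```

```text
clock: 11.75
eef_pos: [469.2, -192.4, 150.3]
eef_rot: [-1.57, -0.001, -1.471]
wrist_force: [0.1, 0.5, -2.4]
finger_gap: 50.1
pos [ 469.2 -192.4  150.3] jaw 0.0994 F [ 0.1  0.5 -2.4] gap 50.1 t 11.8 -> tx ty tz turn [ 0.54   0.459 -0.   ] -0.0005
```

```bash
python3 -m creep '[{"tx":0.06,"ty":0,"tz":0,"turn":0,"fingers":40},{"tx":0.16,"ty":0,"tz":0,"turn":0,"fingers":40},{"tx":0.28,"ty":0,"tz":0,"turn":0,"fingers":40},{"tx":0.4,"ty":0.05,"tz":0,"turn":0,"fingers":40},{"tx":0.5,"ty":0.13,"tz":0,"turn":0,"fingers":40},{"tx":0.54,"ty":0.23,"tz":0,"turn":0,"fingers":40},{"tx":0.54,"ty":0.32,"tz":0,"turn":0,"fingers":40},{"tx":0.54,"ty":0.39,"tz":0,"turn":0,"fingers":40},{"tx":0.54,"ty":0.43,"tz":0,"turn":0,"fingers":40},{"tx":0.54,"ty":0.45,"tz":0,"turn":0,"fingers":40},{"tx":0.54,"ty":0.456,"tz":0,"turn":0,"fingers":40},{"tx":0.54,"ty":0.46,"tz":0,"turn":0,"fingers":40},{"tx":0.54,"ty":0.463,"tz":0,"turn":0,"fingers":40},{"tx":0.54,"ty":0.463,"tz":0,"turn":0,"fingers":40}]'
python3 -c "
from h import *
rel(480,-300,58.3,0.101)"
```

```text
clock: 13.15
eef_pos: [480.2, -300.1, 58.2]
eef_rot: [-1.569, -0.001, -1.471]
wrist_force: [0.7, -0.2, -0.7]
finger_gap: 50.1
pos [ 480.2 -300.1   58.2] jaw 0.0995 F [ 0.7 -0.2 -0.7] gap 50.1 t 13.2 -> tx ty tz turn [-0.001 -0.    -0.001] -0.0005
```

```bash
python3 -m creep '[{"tx":0,"ty":0.002,"tz":0,"turn":0,"fingers":40},{"tx":0,"ty":0.002,"tz":0,"turn":0,"fingers":54},{"tx":0,"ty":0.002,"tz":0,"turn":0,"fingers":65},{"tx":0,"ty":0.002,"tz":0,"turn":0,"fingers":80},{"tx":0,"ty":0.002,"tz":0,"turn":0,"fingers":80},{"tx":0,"ty":-0.05,"tz":0,"turn":0,"fingers":80},{"tx":0,"ty":-0.2,"tz":0,"turn":0,"fingers":80},{"tx":0,"ty":-0.4,"tz":0,"turn":0,"fingers":80},{"tx":0,"ty":-0.6,"tz":0,"turn":0,"fingers":80},{"tx":0,"ty":-0.7,"tz":0,"turn":0,"fingers":80},{"tx":0,"ty":-0.7,"tz":0,"turn":0,"fingers":80}]'
python3 - <<'E'
from h import *
from cell import optics
rel(464.8,89.7,198,0.101)
c=optics.camera("scene");cv2.imwrite("pics/s2.png",c["frame"][:,:,::-1])
E
```

```text
clock: 14.25
eef_pos: [480.9, -300.5, 202.2]
eef_rot: [-1.565, -0.005, -1.471]
wrist_force: [0.1, -0.1, -0.2]
finger_gap: 80.4
pos [ 480.9 -300.5  202.2] jaw 0.0996 F [ 0.1 -0.1 -0.2] gap 80.4 t 14.2 -> tx ty tz turn [-1.949  0.011  0.114] -0.0004
```

View pics/s2.png

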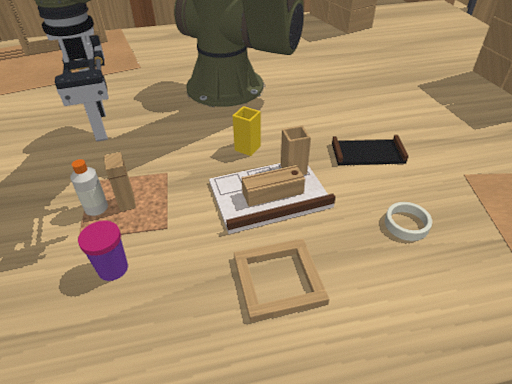

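The slim box is upright on the mat at (120,182). The pen box is next.

```bash
python3 -m creep '[{"tx":-0.2,"ty":0,"tz":0.02,"turn":0,"fingers":80},{"tx":-0.45,"ty":0,"tz":0.04,"turn":0,"fingers":80},{"tx":-0.7,"ty":0,"tz":0.06,"turn":0,"fingers":80},{"tx":-0.9,"ty":0,"tz":0.1,"turn":0,"fingers":80},{"tx":-1,"ty":0,"tz":0.114,"turn":0,"fingers":80},{"tx":-1,"ty":0,"tz":0.114,"turn":0,"fingers":80}]'; python3 -m creep '[{"tx":-0.2,"ty":0,"tz":0,"turn":0,"fingers":80},{"tx":-0.45,"ty":0,"tz":0,"turn":0,"fingers":80},{"tx":-0.7,"ty":0,"tz":0,"turn":0,"fingers":80},{"tx":-0.9,"ty":0,"tz":0,"turn":0,"fingers":80},{"tx":-0.95,"ty":0,"tz":0,"turn":0,"fingers":80},{"tx":-0.95,"ty":0,"tz":0,"turn":0,"fingers":80}]'
python3 - <<'E'
from h import *
from cell import optics,monitor
rel(464.8,89.7,65.5,0.101)
s=monitor.read_state()
c=wcam(optics.camera("top"),[0,0,0],[0,0,0]) if 0 else optics.camera("top")
W=cloud(c);k=np.zeros(W.shape[:2],bool);k[210:250,185:225]=1;k&=(W[...,2]>108)&(W[...,2]<125);print(k.sum(),k.sum()>20 and rect(W[k][:,:2]))
E
```

```text
clock: 14.9
eef_pos: [482.7, -96.6, 198.3]
eef_rot: [-1.569, -0.002, -1.468]
wrist_force: [-0.5, -0.3, -0.1]
finger_gap: 79.9
clock: 15.5
eef_pos: [463.1, 92.5, 197.2]
eef_rot: [-1.57, -0.003, -1.467]
wrist_force: [0.9, -0.5, -0.3]
finger_gap: 79.9
pos [463.1  92.5 197.2] jaw 0.1041 F [ 0.9 -0.5 -0.3] gap 79.9 t 15.5 -> tx ty tz turn [0.013 0.658 0.006] 0.001
0 False
```

```bash
python3 -m creep '[{"tx":0.013,"ty":0.05,"tz":0.006,"turn":0.001,"fingers":80},{"tx":0.013,"ty":0.2,"tz":0.006,"turn":0.001,"fingers":80},{"tx":0.013,"ty":0.4,"tz":0.006,"turn":0.001,"fingers":80},{"tx":0.013,"ty":0.55,"tz":0.006,"turn":0.001,"fingers":80},{"tx":0.013,"ty":0.63,"tz":0.006,"turn":0.001,"fingers":80},{"tx":0.013,"ty":0.657,"tz":0.006,"turn":0.001,"fingers":80},{"tx":0.013,"ty":0.657,"tz":0.006,"turn":0.001,"fingers":80},{"tx":0.013,"ty":0.657,"tz":0.006,"turn":0.001,"fingers":40},{"tx":0.013,"ty":0.657,"tz":0.006,"turn":0.001,"fingers":40},{"tx":0.013,"ty":0.657,"tz":0.006,"turn":0.001,"fingers":40},{"tx":0.013,"ty":0.657,"tz":0.006,"turn":0.001,"fingers":40},{"tx":0.013,"ty":0.657,"tz":0.006,"turn":0.001,"fingers":40},{"tx":0.013,"ty":0.657,"tz":0.006,"turn":0.001,"fingers":40},{"tx":0.013,"ty":0.657,"tz":0.006,"turn":0.001,"fingers":40}]' 25
python3 -c "
from h import *
rel(480,-235,150,0.101)"
```

```text
clock: 16.95
eef_pos: [465.2, 88.8, 66.3]
eef_rot: [-1.569, -0.003, -1.471]
wrist_force: [-0.8, -0.7, 5.9]
finger_gap: 50.0
pos [465.2  88.8  66.3] jaw 0.0998 F [-0.8 -0.7  5.9] gap 50.0 t 16.9 -> tx ty tz turn [ 1.62  -0.414 -0.087] -0.0004
```

```bash
python3 -m creep '[{"tx":0,"ty":-0.05,"tz":0,"turn":0,"fingers":40},{"tx":0,"ty":-0.15,"tz":0,"turn":0,"fingers":40},{"tx":0,"ty":-0.25,"tz":0,"turn":0,"fingers":40},{"tx":0,"ty":-0.35,"tz":0,"turn":0,"fingers":40},{"tx":0.05,"ty":-0.42,"tz":0,"turn":0,"fingers":40},{"tx":0.15,"ty":-0.42,"tz":0,"turn":0,"fingers":40},{"tx":0.27,"ty":-0.42,"tz":-0.03,"turn":0,"fingers":40},{"tx":0.4,"ty":-0.42,"tz":-0.05,"turn":0,"fingers":40},{"tx":0.53,"ty":-0.42,"tz":-0.07,"turn":0,"fingers":40},{"tx":0.66,"ty":-0.42,"tz":-0.087,"turn":0,"fingers":40},{"tx":0.78,"ty":-0.42,"tz":-0.087,"turn":0,"fingers":40},{"tx":0.88,"ty":-0.42,"tz":-0.087,"turn":0,"fingers":40},{"tx":0.96,"ty":-0.42,"tz":-0.087,"turn":0,"fingers":40},{"tx":1,"ty":-0.42,"tz":-0.087,"turn":0,"fingers":40},{"tx":1,"ty":-0.42,"tz":-0.087,"turn":0,"fingers":40}]'
python3 -c "
from h import *
rel(480,-235,58.5,0.101)"
```

```text
clock: 18.45
eef_pos: [467.6, -112.1, 150.9]
eef_rot: [-1.569, -0.003, -1.472]
wrist_force: [-0.8, 0.0, -1.7]
finger_gap: 50.4
pos [ 467.6 -112.1  150.9] jaw 0.0989 F [-0.8  0.  -1.7] gap 50.4 t 18.4 -> tx ty tz turn [0.616 0.464 0.   ] -0.0007
```

```bash
python3 -m creep '[{"tx":0.06,"ty":0,"tz":0,"turn":0,"fingers":40},{"tx":0.16,"ty":0,"tz":0,"turn":0,"fingers":40},{"tx":0.28,"ty":0,"tz":0,"turn":0,"fingers":40},{"tx":0.42,"ty":0.05,"tz":0,"turn":0,"fingers":40},{"tx":0.54,"ty":0.13,"tz":0,"turn":0,"fingers":40},{"tx":0.616,"ty":0.23,"tz":0,"turn":0,"fingers":40},{"tx":0.616,"ty":0.32,"tz":0,"turn":0,"fingers":40},{"tx":0.616,"ty":0.39,"tz":0,"turn":0,"fingers":40},{"tx":0.616,"ty":0.43,"tz":0,"turn":0,"fingers":40},{"tx":0.616,"ty":0.45,"tz":0,"turn":0,"fingers":40},{"tx":0.616,"ty":0.458,"tz":0,"turn":0,"fingers":40},{"tx":0.616,"ty":0.463,"tz":0,"turn":0,"fingers":40},{"tx":0.616,"ty":0.466,"tz":0,"turn":0,"fingers":40},{"tx":0.616,"ty":0.466,"tz":0,"turn":0,"fingers":40}]'
python3 -c "
from h import *
rel(480,-235,58.3,0.101)"
```

```text
clock: 19.85
eef_pos: [480.1, -235.0, 58.5]
eef_rot: [-1.569, -0.003, -1.472]
wrist_force: [-0.2, -0.1, -1.5]
finger_gap: 50.7
pos [ 480.1 -235.    58.5] jaw 0.099 F [-0.2 -0.1 -1.5] gap 50.7 t 19.9 -> tx ty tz turn [-0.     0.001 -0.   ] -0.0006
```

```bash
python3 -m creep '[{"tx":0,"ty":0.003,"tz":0,"turn":0,"fingers":40},{"tx":0,"ty":0.005,"tz":0,"turn":0,"fingers":40},{"tx":0,"ty":0.005,"tz":0,"turn":0,"fingers":54},{"tx":0,"ty":0.005,"tz":0,"turn":0,"fingers":65},{"tx":0,"ty":0.005,"tz":0,"turn":0,"fingers":80},{"tx":0,"ty":0.005,"tz":0,"turn":0,"fingers":80},{"tx":0,"ty":-0.05,"tz":0,"turn":0,"fingers":80},{"tx":0,"ty":-0.2,"tz":0,"turn":0,"fingers":80},{"tx":0,"ty":-0.4,"tz":0,"turn":0,"fingers":80},{"tx":0,"ty":-0.6,"tz":0,"turn":0,"fingers":80},{"tx":0,"ty":-0.7,"tz":0,"turn":0,"fingers":80},{"tx":0,"ty":-0.7,"tz":0,"turn":0,"fingers":80}]'
python3 - <<'E'
from h import *
from cell import optics
rel(531.8,21.2,198,0.101)
c=optics.camera("scene");cv2.imwrite("pics/s3.png",c["frame"][:,:,::-1])
c=optics.camera("top");W=cloud(c)
k=np.zeros(W.shape[:2],bool);k[175:240,180:300]=1;k&=(W[...,2]>51)&(W[...,2]<64);print(rect(W[k][:,:2]))
# jig corners
for b in((70,210,115,275),(130,215,172,275)):
    k=np.zeros(W.shape[:2],bool);k[b[1]:b[3],b[0]:b[2]]=1;k&=(W[...,2]>20)&(W[...,2]<35);print("stop",k.sum(),rect(W[k][:,:2]))
k=np.zeros(W.shape[:2],bool);k[210:275,70:172]=1;k&=(W[...,2]>6);print("jig",k.sum(),rect(W[k][:,:2]))
E
```

```text
clock: 21.05
eef_pos: [480.7, -235.1, 202.3]
eef_rot: [-1.564, -0.007, -1.472]
wrist_force: [-0.2, -1.1, 0.3]
finger_gap: 79.9
pos [ 480.7 -235.1  202.3] jaw 0.0991 F [-0.2 -1.1  0.3] gap 79.9 t 21.1 -> tx ty tz turn [-1.25   0.016  0.381] -0.0006
(array([532. ,  21.1]), array([ 50.5, 129.8]), 5.4)
stop 164 (array([448.3, 374.5]), array([11.7, 89. ]), 79.7)
stop 164 (array([416.8, 218. ]), array([11.1, 88.9]), 79.0)
jig 2578 (array([438.3, 309.6]), array([140.9, 210.8]), 0.1)
```

View pics/s3.png

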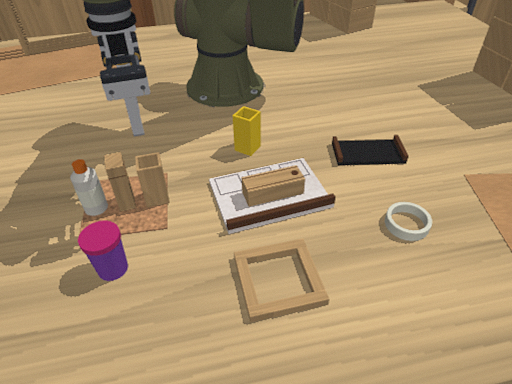

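All three stand on the mat: bottle (90,190), slim (120,182), pen (152,180). The long box has not moved and measures (532,21.1). The jig centre is (432.5,296.3) with jaw yaw -0.199, and the stop spacing of 159.6 agrees with the expected 160.

```bash
python3 -m creep '[{"tx":-0.2,"ty":0,"tz":0.05,"turn":0,"fingers":75},{"tx":-0.45,"ty":0,"tz":0.15,"turn":0,"fingers":75},{"tx":-0.7,"ty":0,"tz":0.25,"turn":0,"fingers":75},{"tx":-0.9,"ty":0,"tz":0.35,"turn":0,"fingers":75},{"tx":-1,"ty":0,"tz":0.381,"turn":0,"fingers":75},{"tx":-1,"ty":0,"tz":0.381,"turn":0,"fingers":75}]'; python3 -m creep '[{"tx":-0.15,"ty":0,"tz":0,"turn":0,"fingers":75},{"tx":-0.23,"ty":0,"tz":0,"turn":0,"fingers":75},{"tx":-0.24,"ty":0.1,"tz":0,"turn":0,"fingers":75},{"tx":-0.24,"ty":0.3,"tz":0,"turn":0,"fingers":75},{"tx":-0.24,"ty":0.5,"tz":0,"turn":0,"fingers":75},{"tx":-0.24,"ty":0.5,"tz":0,"turn":0,"fingers":75}]'
python3 -c "
from h import *
rel(532,21.1,25,0.101)"
```

```text
clock: 21.75
eef_pos: [535.5, -25.3, 196.5]
eef_rot: [-1.571, -0.002, -1.468]
wrist_force: [-0.2, -0.1, 0.5]
finger_gap: 75.2
clock: 22.35
eef_pos: [527.7, 21.5, 91.7]
eef_rot: [-1.58, -0.001, -1.469]
wrist_force: [-0.3, -0.2, 0.4]
finger_gap: 74.9
pos [527.7  21.5  91.7] jaw 0.102 F [-0.3 -0.2  0.4] gap 74.9 t 22.4 -> tx ty tz turn [0.004 0.334 0.024] 0.0003
```

```bash
python3 -m creep '[{"tx":0.003,"ty":0.02,"tz":0.02,"turn":0,"fingers":75},{"tx":0.003,"ty":0.1,"tz":0.022,"turn":0,"fingers":75},{"tx":0.003,"ty":0.2,"tz":0.022,"turn":0,"fingers":75},{"tx":0.003,"ty":0.28,"tz":0.022,"turn":0,"fingers":75},{"tx":0.003,"ty":0.32,"tz":0.022,"turn":0,"fingers":75},{"tx":0.003,"ty":0.334,"tz":0.022,"turn":0,"fingers":75},{"tx":0.003,"ty":0.334,"tz":0.022,"turn":0,"fingers":75},{"tx":0.003,"ty":0.334,"tz":0.022,"turn":0,"fingers":75}]'
python3 -c "
from h import *
rel(532,21.1,25,0.101)"
```

```text
clock: 23.15
eef_pos: [532.2, 21.1, 26.0]
eef_rot: [-1.578, -0.002, -1.469]
wrist_force: [0.7, -0.0, 0.3]
finger_gap: 75.0
pos [532.2  21.1  26. ] jaw 0.102 F [ 0.7 -0.   0.3] gap 75.0 t 23.1 -> tx ty tz turn [ 0.     0.005 -0.001] 0.0003
```

```bash
python3 -m creep '[{"tx":0,"ty":0,"tz":0,"turn":0,"fingers":40},{"tx":0,"ty":0,"tz":0,"turn":0,"fingers":40},{"tx":0,"ty":0,"tz":0,"turn":0,"fingers":40},{"tx":0,"ty":0,"tz":0,"turn":0,"fingers":40},{"tx":0,"ty":0,"tz":0,"turn":0,"fingers":40},{"tx":0,"ty":0,"tz":0,"turn":0,"fingers":40},{"tx":0,"ty":-0.05,"tz":0,"turn":0,"fingers":40},{"tx":0,"ty":-0.15,"tz":0,"turn":0,"fingers":40},{"tx":0,"ty":-0.27,"tz":0,"turn":0,"fingers":40},{"tx":0,"ty":-0.4,"tz":0,"turn":0,"fingers":40},{"tx":0,"ty":-0.5,"tz":0,"turn":0,"fingers":40},{"tx":0,"ty":-0.5,"tz":0,"turn":0,"fingers":40}]' 30
python3 -c "
from h import *
rel(432.5,296.3,125,-0.199)"
```

```text
clock: 24.35
eef_pos: [534.0, 21.3, 128.7]
eef_rot: [-1.574, -0.002, -1.469]
wrist_force: [0.4, -0.2, -2.3]
finger_gap: 50.0
pos [534.   21.3 128.7] jaw 0.102 F [ 0.4 -0.2 -2.3] gap 50.0 t 24.4 -> tx ty tz turn [-1.419  0.017 -0.365] 0.0958
```

```bash
python3 -m creep '[{"tx":-0.05,"ty":0,"tz":-0.02,"turn":0,"fingers":40},{"tx":-0.14,"ty":0,"tz":-0.05,"turn":0.01,"fingers":40},{"tx":-0.26,"ty":0,"tz":-0.09,"turn":0.02,"fingers":40},{"tx":-0.39,"ty":0,"tz":-0.13,"turn":0.04,"fingers":40},{"tx":-0.52,"ty":0,"tz":-0.18,"turn":0.06,"fingers":40},{"tx":-0.65,"ty":0,"tz":-0.23,"turn":0.08,"fingers":40},{"tx":-0.78,"ty":0,"tz":-0.28,"turn":0.09,"fingers":40},{"tx":-0.89,"ty":0,"tz":-0.33,"turn":0.096,"fingers":40},{"tx":-0.97,"ty":0,"tz":-0.36,"turn":0.096,"fingers":40},{"tx":-1,"ty":0,"tz":-0.365,"turn":0.096,"fingers":40},{"tx":-1,"ty":0,"tz":-0.365,"turn":0.096,"fingers":40}]'
python3 -c "
from h import *
rel(432.5,296.3,60,-0.199)"
```

```text
clock: 25.45
eef_pos: [440.3, 213.3, 127.7]
eef_rot: [-1.574, -0.004, -1.769]
wrist_force: [-0.3, -0.3, -2.5]
finger_gap: 50.0
pos [440.3 213.3 127.7] jaw -0.1982 F [-0.3 -0.3 -2.5] gap 50.0 t 25.4 -> tx ty tz turn [-0.4    0.338 -0.119] 0.0003
```

```bash
python3 -m creep '[{"tx":-0.05,"ty":0,"tz":-0.02,"turn":0,"fingers":40},{"tx":-0.14,"ty":0,"tz":-0.05,"turn":0,"fingers":40},{"tx":-0.26,"ty":0,"tz":-0.09,"turn":0,"fingers":40},{"tx":-0.36,"ty":0.02,"tz":-0.119,"turn":0,"fingers":40},{"tx":-0.4,"ty":0.1,"tz":-0.119,"turn":0,"fingers":40},{"tx":-0.4,"ty":0.2,"tz":-0.119,"turn":0,"fingers":40},{"tx":-0.4,"ty":0.29,"tz":-0.119,"turn":0,"fingers":40},{"tx":-0.4,"ty":0.338,"tz":-0.119,"turn":0,"fingers":40},{"tx":-0.4,"ty":0.338,"tz":-0.119,"turn":0,"fingers":40}]'
python3 - <<'E'
from h import *
from cell import optics,monitor
rel(432.5,296.3,24.5,-0.199)
s=monitor.read_state()
c=optics.camera("wrist");cv2.imwrite("pics/w3.png",c["frame"][:,:,::-1]);c=optics.camera("top");cv2.imwrite("pics/t3.png",c["frame"][:,:,::-1]);
E
```

```text
clock: 26.35
eef_pos: [432.1, 295.8, 58.8]
eef_rot: [-1.576, -0.005, -1.77]
wrist_force: [-0.8, 0.1, -2.2]
finger_gap: 50.1
pos [432.1 295.8  58.8] jaw -0.1988 F [-0.8  0.1 -2.2] gap 50.1 t 26.4 -> tx ty tz turn [-0.004  0.171  0.002] 0.0001
```

View pics/w3.png

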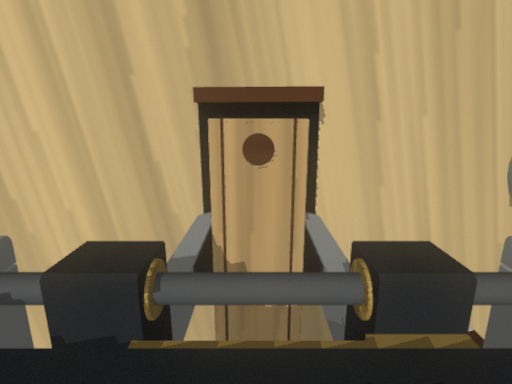

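View pics/t3.png

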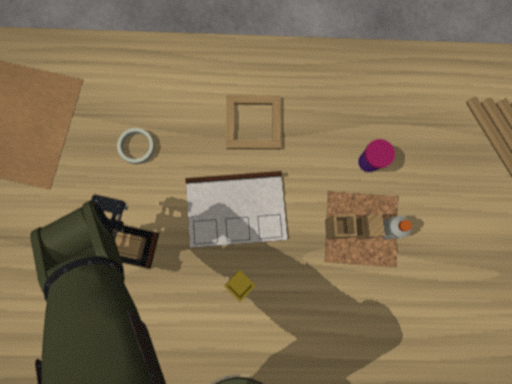

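The wrist view shows the box (columns 208-308) parallel to the jig, with the far stop at row 101 and the box's far end at row 118. The marked squares on the board are now empty in the top view, which lets me check the put-back spots. I compute the clearance to the stop.

```bash
python3 - <<'E'
from h import *
from cell import optics,monitor
s=monitor.read_state();c=wcam(optics.camera("wrist"),s["eef_pos"],s["eef_rot"])
y=np.array([np.sin(.199),np.cos(.199)])
for nm,u,v,h in(("boxend",258,118,89.5),("boxL",209,118,89.5),("boxR",308,118,89.5),("stop inner top",258,101,24),("stopL",195,101,24),("stopR",324,101,24),("stop outer top",258,88,24)):
    p=cast(c,u,v,h)[:2];q=p-[432.5,296.3];print(nm,p.round(1),"along",(q@y).round(1),"across",(q@[y[1],-y[0]]).round(1))
E
```

```text
boxend [446.3 361.7] along 66.8 across 0.6
boxL [422.6 366.4] along 66.8 across -23.5
boxR [470.5 356.8] along 66.8 across 25.3
stop inner top [448.3 372.7] along 78.0 across 0.4
stopL [405.1 381.4] along 78.0 across -43.6
stopR [493.5 363.6] along 78.0 across 46.5
stop outer top [450.  381.2] along 86.7 across 0.4
```

```bash
python3 -m creep '[{"tx":-0.004,"ty":0.03,"tz":0.002,"turn":0,"fingers":40},{"tx":-0.004,"ty":0.08,"tz":0.002,"turn":0,"fingers":40},{"tx":-0.004,"ty":0.12,"tz":0.002,"turn":0,"fingers":40},{"tx":-0.004,"ty":0.15,"tz":0.002,"turn":0,"fingers":40},{"tx":-0.004,"ty":0.162,"tz":0.002,"turn":0,"fingers":40},{"tx":-0.004,"ty":0.168,"tz":0.002,"turn":0,"fingers":40},{"tx":-0.004,"ty":0.17,"tz":0.002,"turn":0,"fingers":40},{"tx":-0.004,"ty":0.17,"tz":0.002,"turn":0,"fingers":40}]'
```

```text
clock: 27.3
eef_pos: [433.6, 297.1, 26.9]
eef_rot: [-1.573, -0.003, -1.769]
wrist_force: [0.1, -0.7, -0.9]
finger_gap: 49.7
```

```bash
python3 -m creep '[{"tx":0,"ty":0.004,"tz":0,"turn":0,"fingers":40},{"tx":0,"ty":0.006,"tz":0,"turn":0,"fingers":40},{"tx":0,"ty":0.006,"tz":0,"turn":0,"fingers":40}]'
```

```text
clock: 27.6
eef_pos: [433.5, 297.1, 25.8]
eef_rot: [-1.573, -0.003, -1.769]
wrist_force: [-0.7, 1.0, -1.8]
finger_gap: 49.9
```

```bash
python3 -m creep '[{"tx":0,"ty":0.003,"tz":0,"turn":0,"fingers":40},{"tx":0,"ty":0.006,"tz":0,"turn":0,"fingers":40},{"tx":0,"ty":0.009,"tz":0,"turn":0,"fingers":40},{"tx":0,"ty":0.009,"tz":0,"turn":0,"fingers":40}]'
```

```text
clock: 28.0
eef_pos: [433.6, 297.1, 24.2]
eef_rot: [-1.573, -0.003, -1.769]
wrist_force: [-0.9, -1.3, 3.0]
finger_gap: 50.0
```

Contact: the wrist force went from -2 to +3 N. Releasing.

```bash
python3 -m creep '[{"tx":0,"ty":0,"tz":0,"turn":0,"fingers":54},{"tx":0,"ty":0,"tz":0,"turn":0,"fingers":60},{"tx":0,"ty":0,"tz":0,"turn":0,"fingers":70},{"tx":0,"ty":0,"tz":0,"turn":0,"fingers":70},{"tx":0,"ty":-0.05,"tz":0,"turn":0,"fingers":70},{"tx":0,"ty":-0.2,"tz":0,"turn":0,"fingers":70},{"tx":0,"ty":-0.4,"tz":0,"turn":0,"fingers":75},{"tx":0,"ty":-0.6,"tz":0,"turn":0,"fingers":80},{"tx":0,"ty":-0.8,"tz":0,"turn":0,"fingers":80},{"tx":0,"ty":-0.87,"tz":0,"turn":0,"fingers":80},{"tx":0,"ty":-0.87,"tz":0,"turn":0,"fingers":80}]'
python3 - <<'E'
from h import *
from cell import optics
rel(480.1,-235,200,0.099)
c=optics.camera("scene");cv2.imwrite("pics/s4.png",c["frame"][:,:,::-1])
E
```

```text
clock: 29.1
eef_pos: [434.7, 297.9, 201.1]
eef_rot: [-1.57, 0.001, -1.769]
wrist_force: [-0.1, -0.4, 0.4]
finger_gap: 80.1
pos [434.7 297.9 201.1] jaw -0.1985 F [-0.1 -0.4  0.4] gap 80.1 t 29.1 -> tx ty tz turn [2.567 0.005 0.748] -0.0947
```

View pics/s4.png

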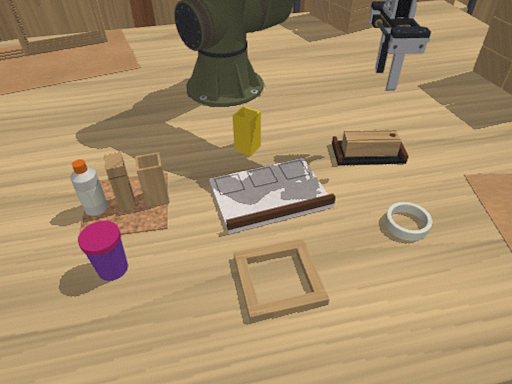

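The long box lies in the jig at (371,143), lid up. I go back over the board and check the jig from the top camera on the way.

```bash
python3 -m creep '[{"tx":0.2,"ty":0,"tz":0.05,"turn":-0.02,"fingers":80},{"tx":0.4,"ty":0,"tz":0.1,"turn":-0.04,"fingers":80},{"tx":0.65,"ty":0,"tz":0.18,"turn":-0.07,"fingers":80},{"tx":0.9,"ty":0,"tz":0.25,"turn":-0.095,"fingers":80},{"tx":1,"ty":0,"tz":0.29,"turn":-0.095,"fingers":80},{"tx":1,"ty":0,"tz":0.29,"turn":-0.095,"fingers":80}]'
python3 -c "
from h import *
rel(480.1,-235,200,0.099)"
```

```text
clock: 29.75
eef_pos: [451.3, 87.4, 198.0]
eef_rot: [-1.574, -0.001, -1.474]
wrist_force: [-0.7, -0.1, -0.3]
finger_gap: 80.1
pos [451.3  87.4 198. ] jaw 0.0964 F [-0.7 -0.1 -0.3] gap 80.1 t 29.8 -> tx ty tz turn [ 1.618 -0.008 -0.012] -0.0008
```

```bash
python3 -m creep '[{"tx":0.2,"ty":0,"tz":0,"turn":-0.001,"fingers":80},{"tx":0.4,"ty":0,"tz":0,"turn":-0.001,"fingers":80},{"tx":0.65,"ty":0,"tz":0,"turn":-0.001,"fingers":80},{"tx":0.8,"ty":0,"tz":0,"turn":-0.001,"fingers":80},{"tx":0.8,"ty":0,"tz":0,"turn":-0.001,"fingers":80}]'
python3 - <<'E'
from h import *
from cell import optics
rel(480.1,-235,200,0.099)
c=optics.camera("top");W=cloud(c);cv2.imwrite("pics/t4.png",c["frame"][:,:,::-1])
k=np.zeros(W.shape[:2],bool);k[200:275,70:172]=1;k&=(W[...,2]>48)&(W[...,2]<62);print("long",k.sum(),rect(W[k][:,:2]),np.median(W[k][:,2]))
for b in((70,210,115,275),(130,215,172,275)):
    k=np.zeros(W.shape[:2],bool);k[b[1]:b[3],b[0]:b[2]]=1;k&=(W[...,2]>20)&(W[...,2]<30);print("stop",k.sum(),rect(W[k][:,:2]))
E
```

```text
clock: 30.25
eef_pos: [466.5, -73.8, 197.0]
eef_rot: [-1.576, -0.001, -1.474]
wrist_force: [-0.3, 0.7, -0.0]
finger_gap: 80.2
pos [466.5 -73.8 197. ] jaw 0.0965 F [-0.3  0.7 -0. ] gap 80.2 t 30.2 -> tx ty tz turn [ 0.809 -0.014 -0.01 ] -0.0008
long 1198 (array([433.5, 296.4]), array([130.6,  49.9]), 78.4) 54.543569692925914
stop 144 (array([448.2, 374.6]), array([11.5, 89.1]), 79.0)
stop 181 (array([418.1, 222.9]), array([22.2, 89.3]), 78.2)
```

View pics/t4.png

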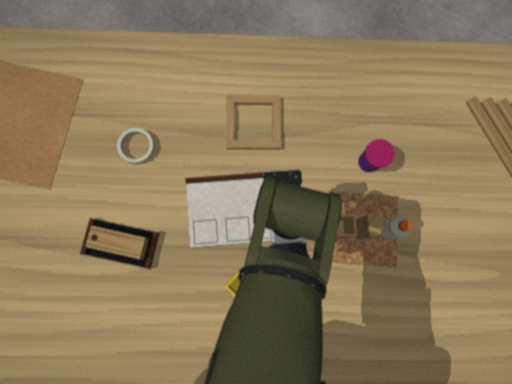

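The long box measures (433.5,296.4), yaw within 0.3° of the jig and top at about 55, so it is centred. Now the pen box goes back.

```bash
python3 -m creep '[{"tx":0.15,"ty":0,"tz":0,"turn":-0.001,"fingers":80},{"tx":0.35,"ty":0,"tz":0,"turn":-0.001,"fingers":80},{"tx":0.6,"ty":0,"tz":-0.01,"turn":-0.001,"fingers":80},{"tx":0.76,"ty":0,"tz":-0.01,"turn":-0.001,"fingers":80},{"tx":0.809,"ty":0,"tz":-0.01,"turn":-0.001,"fingers":80},{"tx":0.809,"ty":0,"tz":-0.01,"turn":-0.001,"fingers":80},{"tx":0.809,"ty":0,"tz":-0.01,"turn":-0.001,"fingers":80}]'
python3 - <<'E'
from h import *
from cell import optics,monitor
rel(480.1,-235,58,0.099)
s=monitor.read_state();c=wcam(optics.camera("wrist"),s["eef_pos"],s["eef_rot"]);cv2.imwrite("pics/w4.png",c["frame"][:,:,::-1]);W=cloud(c)
k=(W[...,2]>100)&(W[...,2]<114)&(abs(W[...,0]-480)<60)&(abs(W[...,1]+235)<45);print(k.sum(),k.sum()>9 and rect(W[k][:,:2]))
E
```

```text
clock: 31.0
eef_pos: [480.3, -231.7, 196.8]
eef_rot: [-1.577, 0.0, -1.469]
wrist_force: [0.1, 0.1, 0.3]
finger_gap: 80.0
pos [ 480.3 -231.7  196.8] jaw 0.1017 F [0.1 0.1 0.3] gap 80.0 t 31.0 -> tx ty tz turn [0.016 0.694 0.002] 0.0009
1295 (array([ 480.7, -244.4]), array([50. , 73.3]), 3.5)
```

View pics/w4.png

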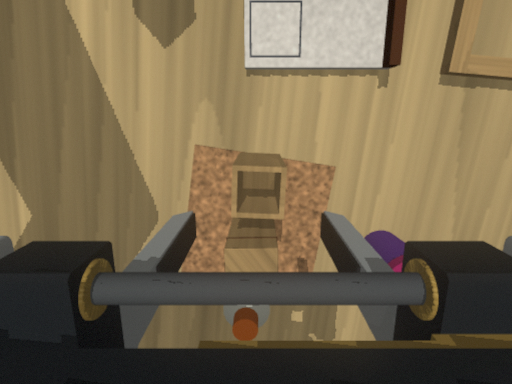

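The pen box rim (232-285, 155-215) is centred between the fingers at x≈480, square to the jaws. Descend and grip.

```bash
python3 -m creep '[{"tx":0.016,"ty":0.05,"tz":0.001,"turn":0.001,"fingers":80},{"tx":0.016,"ty":0.2,"tz":0.001,"turn":0.001,"fingers":80},{"tx":0.016,"ty":0.4,"tz":0.001,"turn":0.001,"fingers":80},{"tx":0.016,"ty":0.57,"tz":0.001,"turn":0.001,"fingers":80},{"tx":0.016,"ty":0.66,"tz":0.001,"turn":0.001,"fingers":80},{"tx":0.016,"ty":0.692,"tz":0.001,"turn":0.001,"fingers":80},{"tx":0.016,"ty":0.692,"tz":0.001,"turn":0.001,"fingers":80},{"tx":0.016,"ty":0.692,"tz":0.001,"turn":0.001,"fingers":40},{"tx":0.016,"ty":0.692,"tz":0.001,"turn":0.001,"fingers":40},{"tx":0.016,"ty":0.692,"tz":0.001,"turn":0.001,"fingers":40},{"tx":0.016,"ty":0.692,"tz":0.001,"turn":0.001,"fingers":40},{"tx":0.016,"ty":0.692,"tz":0.001,"turn":0.001,"fingers":40},{"tx":0.016,"ty":0.692,"tz":0.001,"turn":0.001,"fingers":40}]' 25
python3 -c "
from h import *
rel(465.2,88.8,150,0.0998)"
```

```text
clock: 32.35
eef_pos: [480.3, -235.2, 59.1]
eef_rot: [-1.576, -0.001, -1.472]
wrist_force: [-1.1, 1.0, 6.3]
finger_gap: 50.2
pos [ 480.3 -235.2   59.1] jaw 0.0989 F [-1.1  1.   6.3] gap 50.2 t 32.4 -> tx ty tz turn [-1.619 -0.456  0.083] -0.0003
```

```bash
python3 -m creep '[{"tx":0,"ty":-0.05,"tz":0,"turn":0,"fingers":40},{"tx":0,"ty":-0.15,"tz":0,"turn":0,"fingers":40},{"tx":0,"ty":-0.25,"tz":0,"turn":0,"fingers":40},{"tx":0,"ty":-0.35,"tz":0,"turn":0,"fingers":40},{"tx":-0.05,"ty":-0.43,"tz":0,"turn":0,"fingers":40},{"tx":-0.15,"ty":-0.456,"tz":0,"turn":0,"fingers":40},{"tx":-0.27,"ty":-0.456,"tz":0.03,"turn":0,"fingers":40},{"tx":-0.4,"ty":-0.456,"tz":0.05,"turn":0,"fingers":40},{"tx":-0.53,"ty":-0.456,"tz":0.07,"turn":0,"fingers":40},{"tx":-0.66,"ty":-0.456,"tz":0.083,"turn":0,"fingers":40},{"tx":-0.78,"ty":-0.456,"tz":0.083,"turn":0,"fingers":40},{"tx":-0.88,"ty":-0.456,"tz":0.083,"turn":0,"fingers":40},{"tx":-0.96,"ty":-0.456,"tz":0.083,"turn":0,"fingers":40},{"tx":-1,"ty":-0.456,"tz":0.083,"turn":0,"fingers":40},{"tx":-1,"ty":-0.456,"tz":0.083,"turn":0,"fingers":40}]'
python3 -c "
from h import *
rel(465.2,88.8,67,0.0998)"
```

```text
clock: 33.85
eef_pos: [477.4, -33.9, 150.4]
eef_rot: [-1.576, -0.001, -1.471]
wrist_force: [-0.0, -0.4, -1.2]
finger_gap: 50.6
pos [477.4 -33.9 150.4] jaw 0.1 F [-0.  -0.4 -1.2] gap 50.6 t 33.9 -> tx ty tz turn [-0.617  0.416  0.002] 0.0001
```

```bash
python3 -m creep '[{"tx":-0.06,"ty":0,"tz":0,"turn":0,"fingers":40},{"tx":-0.16,"ty":0,"tz":0,"turn":0,"fingers":40},{"tx":-0.28,"ty":0,"tz":0,"turn":0,"fingers":40},{"tx":-0.42,"ty":0.02,"tz":0.002,"turn":0,"fingers":40},{"tx":-0.54,"ty":0.08,"tz":0.002,"turn":0,"fingers":40},{"tx":-0.6,"ty":0.16,"tz":0.002,"turn":0,"fingers":40},{"tx":-0.617,"ty":0.25,"tz":0.002,"turn":0,"fingers":40},{"tx":-0.617,"ty":0.33,"tz":0.002,"turn":0,"fingers":40},{"tx":-0.617,"ty":0.38,"tz":0.002,"turn":0,"fingers":40},{"tx":-0.617,"ty":0.4,"tz":0.002,"turn":0,"fingers":40},{"tx":-0.617,"ty":0.41,"tz":0.002,"turn":0,"fingers":40},{"tx":-0.617,"ty":0.414,"tz":0.002,"turn":0,"fingers":40},{"tx":-0.617,"ty":0.416,"tz":0.002,"turn":0,"fingers":40},{"tx":-0.617,"ty":0.416,"tz":0.002,"turn":0,"fingers":40}]'
python3 -c "
from h import *
rel(465.2,88.8,66.5,0.0998)"
```

```text
clock: 35.25
eef_pos: [465.3, 88.8, 67.4]
eef_rot: [-1.575, -0.001, -1.471]
wrist_force: [-0.1, 0.1, -1.4]
finger_gap: 49.9
pos [465.3  88.8  67.4] jaw 0.0998 F [-0.1  0.1 -1.4] gap 49.9 t 35.2 -> tx ty tz turn [ 0.     0.005 -0.001] 0.0
```

```bash
python3 -m creep '[{"tx":0,"ty":0.003,"tz":0,"turn":0,"fingers":40},{"tx":0,"ty":0.006,"tz":0,"turn":0,"fingers":40},{"tx":0,"ty":0.008,"tz":0,"turn":0,"fingers":40},{"tx":0,"ty":0.008,"tz":0,"turn":0,"fingers":40}]'
```

```text
clock: 35.65
eef_pos: [465.6, 88.8, 67.0]
eef_rot: [-1.574, -0.001, -1.471]
wrist_force: [-6.3, -0.7, 14.7]
finger_gap: 50.2
```

```bash
python3 -m creep '[{"tx":0,"ty":0,"tz":0,"turn":0,"fingers":40},{"tx":0,"ty":0,"tz":0,"turn":0,"fingers":54},{"tx":0,"ty":0,"tz":0,"turn":0,"fingers":65},{"tx":0,"ty":0,"tz":0,"turn":0,"fingers":80},{"tx":0,"ty":0,"tz":0,"turn":0,"fingers":80},{"tx":0,"ty":-0.05,"tz":0,"turn":0,"fingers":80},{"tx":0,"ty":-0.2,"tz":0,"turn":0,"fingers":80},{"tx":0,"ty":-0.4,"tz":0,"turn":0,"fingers":80},{"tx":0,"ty":-0.6,"tz":0,"turn":0,"fingers":80},{"tx":0,"ty":-0.66,"tz":0,"turn":0,"fingers":80},{"tx":0,"ty":-0.66,"tz":0,"turn":0,"fingers":80}]'
python3 -c "
from h import *
rel(480.2,-300.1,200,0.0995)"
```

```text
clock: 36.75
eef_pos: [466.6, 89.1, 201.0]
eef_rot: [-1.571, -0.001, -1.471]
wrist_force: [0.4, 0.7, -0.3]
finger_gap: 80.2
pos [466.6  89.1 201. ] jaw 0.0999 F [ 0.4  0.7 -0.3] gap 80.2 t 36.8 -> tx ty tz turn [ 1.943  0.006 -0.127] 0.0001
```

```bash
python3 -m creep '[{"tx":0.2,"ty":0,"tz":0,"turn":0,"fingers":80},{"tx":0.45,"ty":0,"tz":-0.04,"turn":0,"fingers":80},{"tx":0.7,"ty":0,"tz":-0.07,"turn":0,"fingers":80},{"tx":0.9,"ty":0,"tz":-0.1,"turn":0,"fingers":80},{"tx":1,"ty":0,"tz":-0.127,"turn":0,"fingers":80},{"tx":1,"ty":0,"tz":-0.127,"turn":0,"fingers":80}]'; python3 -m creep '[{"tx":0.2,"ty":0,"tz":0,"turn":0,"fingers":80},{"tx":0.45,"ty":0,"tz":0,"turn":0,"fingers":80},{"tx":0.7,"ty":0,"tz":0,"turn":0,"fingers":80},{"tx":0.88,"ty":0,"tz":0,"turn":0,"fingers":80},{"tx":0.93,"ty":0,"tz":0,"turn":0,"fingers":80},{"tx":0.93,"ty":0,"tz":0,"turn":0,"fingers":80},{"tx":0.93,"ty":0,"tz":0,"turn":0,"fingers":80}]'
python3 - <<'E'
from h import *
from cell import optics
rel(480.2,-300.1,58.5,0.0995)
c=optics.camera("top");W=cloud(c)
k=np.zeros(W.shape[:2],bool);k[205:255,180:235]=1;k&=(W[...,2]>98)&(W[...,2]<130);print("pen",k.sum(),rect(W[k][:,:2]))
E
```

```text
clock: 37.35
eef_pos: [460.4, -114.3, 199.5]
eef_rot: [-1.573, 0.0, -1.474]
wrist_force: [0.3, 0.4, 0.2]
finger_gap: 80.1
clock: 38.05
eef_pos: [478.5, -297.8, 198.9]
eef_rot: [-1.574, 0.001, -1.473]
wrist_force: [0.1, -0.3, 0.6]
finger_gap: 79.5
pos [ 478.5 -297.8  198.9] jaw 0.0977 F [ 0.1 -0.3  0.6] gap 79.5 t 38.0 -> tx ty tz turn [0.013 0.702 0.01 ] -0.0006
pen 228 (array([465.3,  89.5]), array([50.9, 49.5]), 2.8)
```

The pen box is back at (465.3,89.5); it started at (464.3,89.5). The slim box is next.

```bash
python3 -m creep '[{"tx":0.013,"ty":0.05,"tz":0.01,"turn":-0.001,"fingers":80},{"tx":0.013,"ty":0.2,"tz":0.01,"turn":-0.001,"fingers":80},{"tx":0.013,"ty":0.4,"tz":0.01,"turn":-0.001,"fingers":80},{"tx":0.013,"ty":0.57,"tz":0.01,"turn":-0.001,"fingers":80},{"tx":0.013,"ty":0.66,"tz":0.01,"turn":-0.001,"fingers":80},{"tx":0.013,"ty":0.7,"tz":0.01,"turn":-0.001,"fingers":80},{"tx":0.013,"ty":0.7,"tz":0.01,"turn":-0.001,"fingers":80},{"tx":0.013,"ty":0.7,"tz":0.01,"turn":-0.001,"fingers":40},{"tx":0.013,"ty":0.7,"tz":0.01,"turn":-0.001,"fingers":40},{"tx":0.013,"ty":0.7,"tz":0.01,"turn":-0.001,"fingers":40},{"tx":0.013,"ty":0.7,"tz":0.01,"turn":-0.001,"fingers":40},{"tx":0.013,"ty":0.7,"tz":0.01,"turn":-0.001,"fingers":40},{"tx":0.013,"ty":0.7,"tz":0.01,"turn":-0.001,"fingers":40}]' 25
python3 -c "
from h import *
rel(472.5,9.2,150,0.1)"
```

```text
clock: 39.4
eef_pos: [480.6, -300.2, 59.7]
eef_rot: [-1.573, 0.0, -1.47]
wrist_force: [-0.9, 0.8, 5.6]
finger_gap: 49.9
pos [ 480.6 -300.2   59.7] jaw 0.1013 F [-0.9  0.8  5.6] gap 49.9 t 39.4 -> tx ty tz turn [-1.543 -0.451  0.115] 0.0004
```

```bash
python3 -m creep '[{"tx":0,"ty":-0.05,"tz":0,"turn":0,"fingers":40},{"tx":0,"ty":-0.15,"tz":0,"turn":0,"fingers":40},{"tx":0,"ty":-0.25,"tz":0,"turn":0,"fingers":40},{"tx":0,"ty":-0.35,"tz":0,"turn":0,"fingers":40},{"tx":-0.05,"ty":-0.43,"tz":0,"turn":0,"fingers":40},{"tx":-0.15,"ty":-0.456,"tz":0,"turn":0,"fingers":40},{"tx":-0.27,"ty":-0.456,"tz":0.03,"turn":0,"fingers":40},{"tx":-0.4,"ty":-0.456,"tz":0.05,"turn":0,"fingers":40},{"tx":-0.53,"ty":-0.456,"tz":0.07,"turn":0,"fingers":40},{"tx":-0.66,"ty":-0.456,"tz":0.09,"turn":0,"fingers":40},{"tx":-0.78,"ty":-0.456,"tz":0.115,"turn":0,"fingers":40},{"tx":-0.88,"ty":-0.456,"tz":0.115,"turn":0,"fingers":40},{"tx":-0.96,"ty":-0.456,"tz":0.115,"turn":0,"fingers":40},{"tx":-1,"ty":-0.456,"tz":0.115,"turn":0,"fingers":40},{"tx":-1,"ty":-0.456,"tz":0.115,"turn":0,"fingers":40}]'
python3 -c "
from h import *
rel(472.5,9.2,68,0.1)"
```

```text
clock: 40.9
eef_pos: [483.4, -98.2, 151.1]
eef_rot: [-1.573, 0.0, -1.469]
wrist_force: [0.0, -0.3, -1.4]
finger_gap: 50.2
pos [483.4 -98.2 151.1] jaw 0.1022 F [ 0.  -0.3 -1.4] gap 50.2 t 40.9 -> tx ty tz turn [-0.54   0.415  0.002] 0.0007
```

```bash
python3 -m creep '[{"tx":-0.06,"ty":0,"tz":0,"turn":0,"fingers":40},{"tx":-0.16,"ty":0,"tz":0,"turn":0,"fingers":40},{"tx":-0.28,"ty":0,"tz":0,"turn":0,"fingers":40},{"tx":-0.4,"ty":0.02,"tz":0.002,"turn":0,"fingers":40},{"tx":-0.5,"ty":0.08,"tz":0.002,"turn":0,"fingers":40},{"tx":-0.54,"ty":0.16,"tz":0.002,"turn":0,"fingers":40},{"tx":-0.54,"ty":0.25,"tz":0.002,"turn":0,"fingers":40},{"tx":-0.54,"ty":0.33,"tz":0.002,"turn":0,"fingers":40},{"tx":-0.54,"ty":0.38,"tz":0.002,"turn":0,"fingers":40},{"tx":-0.54,"ty":0.4,"tz":0.002,"turn":0,"fingers":40},{"tx":-0.54,"ty":0.41,"tz":0.002,"turn":0,"fingers":40},{"tx":-0.54,"ty":0.415,"tz":0.002,"turn":0,"fingers":40},{"tx":-0.54,"ty":0.419,"tz":0.002,"turn":0,"fingers":40},{"tx":-0.54,"ty":0.419,"tz":0.002,"turn":0,"fingers":40}]'
```

```text
clock: 42.3
eef_pos: [472.8, 9.2, 67.7]
eef_rot: [-1.572, 0.0, -1.469]
wrist_force: [0.1, -0.3, -0.3]
finger_gap: 50.2
```

```bash
python3 -m creep '[{"tx":0,"ty":0.002,"tz":0,"turn":0,"fingers":40},{"tx":0,"ty":0.003,"tz":0,"turn":0,"fingers":40},{"tx":0,"ty":0.003,"tz":0,"turn":0,"fingers":54},{"tx":0,"ty":0.003,"tz":0,"turn":0,"fingers":65},{"tx":0,"ty":0.003,"tz":0,"turn":0,"fingers":80},{"tx":0,"ty":0.003,"tz":0,"turn":0,"fingers":80},{"tx":0,"ty":-0.05,"tz":0,"turn":0,"fingers":80},{"tx":0,"ty":-0.2,"tz":0,"turn":0,"fingers":80},{"tx":0,"ty":-0.4,"tz":0,"turn":0,"fingers":80},{"tx":0,"ty":-0.6,"tz":0,"turn":0,"fingers":80},{"tx":0,"ty":-0.66,"tz":0,"turn":0,"fingers":80},{"tx":0,"ty":-0.66,"tz":0,"turn":0,"fingers":80}]'
python3 -c "
from h import *
rel(480.2,-365.2,200,0.0994)"
```

```text
clock: 43.5
eef_pos: [473.6, 9.2, 201.6]
eef_rot: [-1.568, -0.0, -1.469]
wrist_force: [-0.1, 0.2, -1.5]
finger_gap: 80.2
pos [473.6   9.2 201.6] jaw 0.1021 F [-0.1  0.2 -1.5] gap 80.2 t 43.5 -> tx ty tz turn [ 1.866  0.009 -0.158] 0.0009
```

```bash
python3 -m creep '[{"tx":0.2,"ty":0,"tz":0,"turn":0,"fingers":80},{"tx":0.45,"ty":0,"tz":-0.04,"turn":0,"fingers":80},{"tx":0.7,"ty":0,"tz":-0.08,"turn":0,"fingers":80},{"tx":0.9,"ty":0,"tz":-0.12,"turn":0,"fingers":80},{"tx":1,"ty":0,"tz":-0.158,"turn":0,"fingers":80},{"tx":1,"ty":0,"tz":-0.158,"turn":0,"fingers":80}]'; python3 -m creep '[{"tx":0.2,"ty":0,"tz":0,"turn":0,"fingers":80},{"tx":0.45,"ty":0,"tz":0,"turn":0,"fingers":80},{"tx":0.7,"ty":0,"tz":0,"turn":0,"fingers":80},{"tx":0.82,"ty":0,"tz":0,"turn":0,"fingers":80},{"tx":0.855,"ty":0,"tz":0,"turn":0,"fingers":80},{"tx":0.855,"ty":0,"tz":0,"turn":0,"fingers":80},{"tx":0.855,"ty":0,"tz":0,"turn":0,"fingers":80}]'
python3 - <<'E'
from h import *
from cell import optics
rel(480.2,-365.2,59,0.0994)
c=optics.camera("top");W=cloud(c)
for nm,a,b in(("pen",180,222),("slim",222,260)):
    k=np.zeros(W.shape[:2],bool);k[205:255,a:b]=1;k&=(W[...,2]>98)&(W[...,2]<145);print(nm,k.sum(),rect(W[k][:,:2]))
E
```

```text
clock: 44.1
eef_pos: [461.4, -194.8, 199.9]
eef_rot: [-1.571, 0.001, -1.472]
wrist_force: [0.2, 0.5, -0.5]
finger_gap: 80.2
clock: 44.8
eef_pos: [478.6, -363.4, 199.4]
eef_rot: [-1.571, 0.002, -1.471]
wrist_force: [0.0, 0.6, -0.0]
finger_gap: 79.9
pos [ 478.6 -363.4  199.4] jaw 0.1001 F [ 0.   0.6 -0. ] gap 79.9 t 44.8 -> tx ty tz turn [0.011 0.702 0.007] 0.0002
pen 230 (array([465.1,  89.7]), array([50.4, 50.2]), 3.5)
slim 363 (array([471.7,   8.9]), array([50.4, 34.4]), 7.1)
```

The slim box is back at (471.7,8.9); it started at (471.9,8.9). The bottle is last.

```bash
python3 -m creep '[{"tx":0.011,"ty":0.05,"tz":0.007,"turn":0,"fingers":80},{"tx":0.011,"ty":0.2,"tz":0.007,"turn":0,"fingers":80},{"tx":0.011,"ty":0.4,"tz":0.007,"turn":0,"fingers":80},{"tx":0.011,"ty":0.57,"tz":0.007,"turn":0,"fingers":80},{"tx":0.011,"ty":0.66,"tz":0.007,"turn":0,"fingers":80},{"tx":0.011,"ty":0.702,"tz":0.007,"turn":0,"fingers":80},{"tx":0.011,"ty":0.702,"tz":0.007,"turn":0,"fingers":80},{"tx":0.011,"ty":0.702,"tz":0.007,"turn":0,"fingers":40},{"tx":0.011,"ty":0.702,"tz":0.007,"turn":0,"fingers":40},{"tx":0.011,"ty":0.702,"tz":0.007,"turn":0,"fingers":40},{"tx":0.011,"ty":0.702,"tz":0.007,"turn":0,"fingers":40},{"tx":0.011,"ty":0.702,"tz":0.007,"turn":0,"fingers":40},{"tx":0.011,"ty":0.702,"tz":0.007,"turn":0,"fingers":40}]' 25
python3 -c "
from h import *
rel(482,-69.5,150,0.1)"
```

```text
clock: 46.15
eef_pos: [480.4, -365.4, 59.8]
eef_rot: [-1.57, 0.001, -1.47]
wrist_force: [0.9, 0.9, 4.7]
finger_gap: 49.5
pos [ 480.4 -365.4   59.8] jaw 0.1004 F [0.9 0.9 4.7] gap 49.5 t 46.1 -> tx ty tz turn [-1.472 -0.45   0.156] 0.0001
```

```bash
python3 -m creep '[{"tx":0,"ty":-0.05,"tz":0,"turn":0,"fingers":40},{"tx":0,"ty":-0.15,"tz":0,"turn":0,"fingers":40},{"tx":0,"ty":-0.25,"tz":0,"turn":0,"fingers":40},{"tx":0,"ty":-0.35,"tz":0,"turn":0,"fingers":40},{"tx":-0.05,"ty":-0.43,"tz":0,"turn":0,"fingers":40},{"tx":-0.15,"ty":-0.456,"tz":0.02,"turn":0,"fingers":40},{"tx":-0.27,"ty":-0.456,"tz":0.04,"turn":0,"fingers":40},{"tx":-0.4,"ty":-0.456,"tz":0.06,"turn":0,"fingers":40},{"tx":-0.53,"ty":-0.456,"tz":0.08,"turn":0,"fingers":40},{"tx":-0.66,"ty":-0.456,"tz":0.11,"turn":0,"fingers":40},{"tx":-0.78,"ty":-0.456,"tz":0.14,"turn":0,"fingers":40},{"tx":-0.88,"ty":-0.456,"tz":0.156,"turn":0,"fingers":40},{"tx":-0.96,"ty":-0.456,"tz":0.156,"turn":0,"fingers":40},{"tx":-1,"ty":-0.456,"tz":0.156,"turn":0,"fingers":40},{"tx":-1,"ty":-0.456,"tz":0.156,"turn":0,"fingers":40}]'
python3 -c "
from h import *
rel(482,-69.5,68,0.1)"
```

```text
clock: 47.65
eef_pos: [491.2, -162.5, 151.1]
eef_rot: [-1.571, 0.001, -1.469]
wrist_force: [-0.3, -0.9, -2.5]
finger_gap: 49.4
pos [ 491.2 -162.5  151.1] jaw 0.1015 F [-0.3 -0.9 -2.5] gap 49.4 t 47.6 -> tx ty tz turn [-0.467  0.416  0.001] 0.0005
```

```bash
python3 -m creep '[{"tx":-0.06,"ty":0,"tz":0,"turn":0,"fingers":40},{"tx":-0.16,"ty":0,"tz":0,"turn":0,"fingers":40},{"tx":-0.28,"ty":0,"tz":0,"turn":0,"fingers":40},{"tx":-0.38,"ty":0.02,"tz":0.001,"turn":0,"fingers":40},{"tx":-0.44,"ty":0.08,"tz":0.001,"turn":0,"fingers":40},{"tx":-0.467,"ty":0.16,"tz":0.001,"turn":0,"fingers":40},{"tx":-0.467,"ty":0.25,"tz":0.001,"turn":0,"fingers":40},{"tx":-0.467,"ty":0.33,"tz":0.001,"turn":0,"fingers":40},{"tx":-0.467,"ty":0.38,"tz":0.001,"turn":0,"fingers":40},{"tx":-0.467,"ty":0.4,"tz":0.001,"turn":0,"fingers":40},{"tx":-0.467,"ty":0.41,"tz":0.001,"turn":0,"fingers":40},{"tx":-0.467,"ty":0.415,"tz":0.001,"turn":0,"fingers":40},{"tx":-0.467,"ty":0.419,"tz":0.001,"turn":0,"fingers":40},{"tx":-0.467,"ty":0.419,"tz":0.001,"turn":0,"fingers":40}]'
```

```text
clock: 49.05
eef_pos: [482.2, -69.6, 67.8]
eef_rot: [-1.57, 0.0, -1.469]
wrist_force: [0.1, 0.3, -1.0]
finger_gap: 49.3
```

```bash
python3 -m creep '[{"tx":0,"ty":0.002,"tz":0,"turn":0,"fingers":40},{"tx":0,"ty":0.003,"tz":0,"turn":0,"fingers":40},{"tx":0,"ty":0.003,"tz":0,"turn":0,"fingers":54},{"tx":0,"ty":0.003,"tz":0,"turn":0,"fingers":65},{"tx":0,"ty":0.003,"tz":0,"turn":0,"fingers":80},{"tx":0,"ty":0.003,"tz":0,"turn":0,"fingers":80},{"tx":0,"ty":-0.05,"tz":0,"turn":0,"fingers":80},{"tx":0,"ty":-0.2,"tz":0,"turn":0,"fingers":80},{"tx":0,"ty":-0.4,"tz":0,"turn":0,"fingers":80},{"tx":0,"ty":-0.6,"tz":0,"turn":0,"fingers":80},{"tx":0,"ty":-0.7,"tz":0,"turn":0,"fingers":80},{"tx":0,"ty":-0.7,"tz":0,"turn":0,"fingers":80}]' && python3 -m creep '[{"tx":0.2,"ty":0,"tz":0,"turn":0,"fingers":80},{"tx":0.45,"ty":0,"tz":-0.04,"turn":0,"fingers":80},{"tx":0.7,"ty":0,"tz":-0.08,"turn":0,"fingers":80},{"tx":0.9,"ty":0,"tz":-0.12,"turn":0,"fingers":80},{"tx":1,"ty":0,"tz":-0.158,"turn":0,"fingers":80},{"tx":1,"ty":0,"tz":-0.158,"turn":0,"fingers":80},{"tx":1,"ty":0,"tz":-0.158,"turn":0,"fingers":80}]'
python3 - <<'E'
from h import *
from cell import optics
c=optics.camera("scene");cv2.imwrite("pics/s5.png",c["frame"][:,:,::-1])
c=optics.camera("top");W=cloud(c);cv2.imwrite("pics/t5.png",c["frame"][:,:,::-1])
for nm,b,lo,hi in(("pen",(180,205,222,255),98,145),("slim",(222,205,256,255),98,145),("bottle",(257,200,300,250),98,145),("cap",(257,200,300,250),128,145),("long",(70,200,172,275),48,62),("frame",(215,85,295,160),12,25),("tumbler",(350,130,405,180),50,120),("tape",(110,120,160,170),15,30)):
    k=np.zeros(W.shape[:2],bool);k[b[1]:b[3],b[0]:b[2]]=1;k&=(W[...,2]>lo)&(W[...,2]<hi);print(nm,k.sum(),k.sum()>9 and rect(W[k][:,:2]))
E
```

```text
clock: 50.25
eef_pos: [483.1, -69.9, 211.3]
eef_rot: [-1.564, -0.001, -1.469]
wrist_force: [0.3, 0.1, -0.3]
finger_gap: 80.1
clock: 50.95
eef_pos: [471.7, -271.7, 210.6]
eef_rot: [-1.565, -0.0, -1.47]
wrist_force: [-0.6, -0.5, -0.5]
finger_gap: 79.8
pen 229 (array([465.1,  89.5]), array([50.8, 49.6]), 2.7)
slim 363 (array([471.8,   9. ]), array([50.2, 34.5]), 6.7)
bottle 379 (array([482.5, -71.2]), array([48.3, 48. ]), 1.3)
cap 105 (array([480.9, -71.1]), array([23.4, 23.6]), 44.9)
long 1198 (array([433.5, 296.5]), array([130.8,  49.9]), 78.4)
frame 1472 (array([749.7, -23.8]), array([141.8, 140. ]), 0.9)
tumbler 778 (array([ 653.2, -323.8]), array([69.8, 69.1]), 43.5)
tape 408 (array([677. , 271.7]), array([88.4, 88.8]), 73.6)
```

View pics/s5.png

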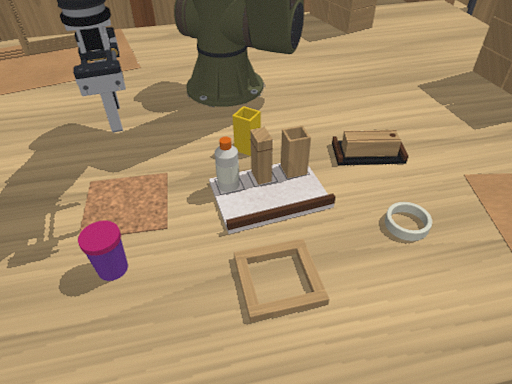

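The picture shows the bottle (227,165), slim box (262,155) and pen box (295,152) upright on their marks. The long box is in the jig at (371,145), and the frame, tumbler and tape roll have not moved. Handing in.

```bash
python3 -c "
from cell import manip
print(manip.sign_off())"
```

```text
the job is handed in; nothing more can be done
None
```

The job is done and handed in at about 51 s of the 150 s. I set the bottle, slim box and pen box upright on the cork mat, laid the long box lid-up in the sanding jig, and put the three back on their marks.

The last top-camera check, just before handing in, showed:
- **Front row:** all three stand within about 1 mm of where they started, upright. The slim box turned less than 1° from its first reading. The pen box's rim fit is coarse and reads 2.7°, against 2.0° at the start.
- **Long box:** its centre is about 1 mm from the jig centre and its angle within 0.3° of the jig's axis. Its top was at about 55 mm when I measured it just after placing, so it sits flat on the plate.
- **Bystanders:** the frame, tumbler and tape roll read within 1 mm of their first positions. The yellow pen box was not touched.

None of the final checks failed or disagreed. On the way:
- One early move was refused before anything moved, because its rows lacked some of the required values.
- The pen box was set down with a brief 15 N push.

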